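Clamp the long sample cell in the optical cell bench

ROBOT

A 6-joint arm with a two-finger parallel gripper is mounted at the origin on a cart in front of the work surface, level with it; the furniture and walls round the work are solid. World frame = base frame: x ahead of the robot, y to its left, z up, the work surface at z = 0. Lengths are in mm, angles in rad, forces in N, time in s.
With the tool pointing down it reaches from about 350 to 775 mm from the base axis. Payload 7.3 kg.
Tool frame: the origin (TCP) lies at the very end of the fingers, on their centre line; the grasp point (between the pads) lies 19 mm behind it; z points along the fingers, y is the direction in which the jaws open and shut (so a half turn about z gives the same grasp; the last joint's range is limited). The gripper opens to 92 mm and grips with 3 to 60 N. Pads are 19 mm wide; open, the fingers measure 130 mm over their backs; the gripper's body (75 mm by 190 mm) begins 47 mm behind the grasp point.
Start: joints at [0.969, 0.342, 1.524, -0, 1.275, -0.146], TCP at [231.085, 471.431, 199.841] pointing down, gripper open.
Joint ranges: [-2.53, 2.53], [-0.77, 2.02], [0.04, 2.7], [-1, 4.14], [0.28, 2.66], [-3.11, 3.11]. Speed limits (rad/s): [2.57, 2.57, 3.14, 3.14, 3.14, 3.14].

INTERFACE

Orientations are given as [roll, pitch, yaw] about the fixed x, y, z axes, in that order (R = Rz(yaw) Ry(pitch) Rx(roll)).
In Python, from plant import bot gives the robot as it stands.
- The arm moves only by the tool arm_command, never from a script. Its argument "targets" is a list of rows, each an object of numbers: "x", "y", "z": the shift along the world's x, y, z in cm; "roll": the turn about the world's z in rad. In form: [{"x": .., "y": .., "z": .., "roll": ..}, ...]. A call has 1 to 8 rows; each row is the pose to reach, as a shift and turn from the pose commanded when the call began; what a row does not reach only later rows make up. A row lasts 1/12 s, in which the tool goes at most 41.7 mm and 7.16 degrees, less where a joint would pass 70% of its speed; a pose out of reach is approached as far as the arm can. A call with a gripper value outside its range is refused whole. "fingers" is the opening, from 0 (shut) to 1 (fully open), set as the call begins (left out, the last holds). The fingers move at their own pace and stop on an object; the grip force is fixed at half the most. Time passes only in rows, so rows that repeat a pose let the fingers close. It gives the time, the measured TCP pose, the force and the opening at its end, in the units of the state.
- bot.get_obs(): the state, without advancing time (a new reading comes with each control period).
- bot.capture(name): name is "scene" or "top"; returns a dict with "img" (384x512x3 uint8, blue, green, red), "fx", "fy", "cx", "cy" (pixels), "position" and "rotation" of the camera in the world. Camera axes: x right, y down, z forward; pixel columns grow to the right and rows downward; lengths in mm; the calibration is good to about 2 mm. A picture is of the moment at which its call begins. There is no depth.
- bot.close_job(): hands the job in, once; it reports no verdict.
The state is a dict: "time": time; "joint_positions": joint angles; "dq": joint speeds; "tau": joint torques, N m; "tool_pos": TCP position; "tcp_rot": TCP orientation; "contact_force": force on the tool from outside, world axes, zero at the start; "moment": the same for the moment, N m; "grip_width": finger opening in mm.
Only numpy, scipy, OpenCV 4.12 (cv2) and the standard library are available. Lean on these libraries where they do the work, as an engineer would, in place of code of your own. Each camera call takes 0.05 s, during which the arm holds its last target.

TASK

Fit the long sample cell into the cell bench: hold down the lock tab on the sliding head while you slide the head back to make room, then lay the cell in the V-trough (it is glass: do not drop it from above). Then hold the tab down again and slide the head up until the cell sits fully against the fixed head's port and the sprung nose is pushed right in, and let the tab come up so that the head locks there with the nose still pressing on the cell. Leave the short cell and everything else on the table where it is.

Things in the scene. Friction and masses are not known exactly. Their poses are not given: they have to be found in the camera images.
- cell_bench: Optical cell bench, fixed to the table: grey base plate 146 (x, -90..56) x 344 (y) mm. Origin at table height; its y runs along the trough to the fixed head (world left, turned by up to 0.3 rad), x away from the robot, z up. Bench coordinates below are (x, y, z) mm in this frame. Rail of the sliding head at x=-28; in front of it a notched strip, x -86..-74, teeth to z=42.5, pitch 12 mm; base top z=12.
- trough_rest (a point): A point on the axis on which a cell lies in the V-trough: bench (20, 40, 44.3), same axes as the bench. The trough is aluminium, y -165..112: fold at x=20, z=16, two 45-degree walls up to lips at x=3 and x=37, z=33. Within 40 mm of its axis only the two heads are higher than 33.
- port_face (a point): Centre of the fixed head's port face, on the trough's axis: bench (20, 112, 44.3), same axes as the bench (y into the head). The face is a flat black round flange, 48 mm across, on a white box x -14..52, y 120..168, 86 tall.
- carriage (a joint): Place of the sliding head on its rail, m: 0 = fully back, its centre at bench (-28, -118); grows towards the fixed head, at most 0.14. Gap in the trough from free nose tip to port face = 166 mm minus the value. Slides with 1 to 4 N drag (more if fast), but only while the tab is held down. Let go between notches the pressing nose drives it back, by up to 12 mm, till the pawl drops into a notch.
- well (a point): On the sliding head's centre line, bench (-28, centre, 74): middle of the well's mouth. The head is a grey block 72 (y) x 44 (x) mm with an upright cheek at each end (40 wide, 12 thick, tops z=74); between them a well 48 mm long in y, the tab at its bottom. Fingertips that hold the tab down push the head by a cheek's inner face. An arm (top z=66) on its +y half holds the nose over the trough.
- tab (a joint): Lock tab, rad: 0 = up, pawl comb in the notches, head locked (holds over 50 N; 4 mm of play); about 0.16 = comb resting on the teeth (it can start so, and drops in when the head moves a few mm); above 0.2 = clear, head free; 0.25 = stop. Sprung: at its middle 1.5 N at first, 4.5 N near the stop, 6 mm lower; some newtons more while the nose pushes on a cell.
- tab_top (a point): Middle of the top of the black ribbed lock tab, a rocking paddle 40 (y) x 36 (x) mm in the well: bench (-28, head's centre, 61) when up, z=55 pressed home. Press here from above; keep pressing while sliding. Its axes turn with the tab.
- nose (a joint): How far the sprung nose of the sliding head is pushed in, m: 0 = free, 0.020 = right in (stop). About 4 N at first, 8 N right in.
- nose_tip (a point): Centre of the flat end of the sprung steel nose (22 mm across), on the trough's axis, 64 mm from the sliding head's centre towards the fixed head when free.
- long_cell_mid (a point): The long sample cell: glass tube 30 mm across, an eight-sided metal cap 40 mm across flats and 16 long on each end; 120 mm long in all, about 160 g. Site: its centre, 20 mm above the table as it lies there, 44.3 in the trough; x is its long axis, either end may lead. Grip the glass in the middle, from above. It lies free on the table left or right of the bench (it and the short one swap places).
- short_cell_mid (a point): The short sample cell: glass tube 30 mm across, an eight-sided metal cap 40 mm across flats and 16 long on each end; 76 mm long in all, about 100 g. Site: its centre, 20 mm above the table as it lies there, 44.3 in the trough; x is its long axis, either end may lead. Stays where it is.
- bottle_5: Plastic reagent bottle with screw cap, 60 mm across, 124 mm tall, standing near the left; bystander. Origin at the centre of its underside.
- bottle_2: Smaller plastic reagent bottle with screw cap, 53 mm across, 104 mm tall, standing at the right; bystander. Origin at the centre of its underside.
- vial_4: Capped glass vial, 33 mm across, 70 mm tall, standing front left; bystander. Origin at the centre of its underside.
- vial_1: Capped glass vial, 27 mm across, 56 mm tall, standing front right; bystander. Origin at the centre of its underside.
- vial_2: Capped glass vial, 27 mm across, 56 mm tall, standing on the right, farther back; bystander. Origin at the centre of its underside.
- vial_0: Capped glass vial, 27 mm across, 56 mm tall, standing close in front of the cell bench; bystander. Origin at the centre of its underside.
Not all that is in view belongs to the job. What is shaped like the part that bears long_cell_mid but orange is not meant.

How it is judged (in metres and radians):
On the way, in this order (a step that is already met when the one before it is completed fails the run):
1. the sliding head has been drawn back far enough to make room for the long cell (value of joint carriage below 0.044 m), for 0.1 s.
2. the long cell lies in the V-trough, in line with its fold, between the two heads (x of long_cell_mid in the frame of port_face between -0.004 and 0.004 m and z of long_cell_mid in the frame of port_face between -0.004 and 0.005 m and angle between the x axis of long_cell_mid and the y axis of cell_bench, either way round below 0.05 rad and y of long_cell_mid in the frame of port_face between -0.11 and -0.055 m), for 0.2 s.
At the end, for the whole second after the job is handed in: The long cell lies in the V-trough on the trough's axis (within 4 mm and 0.05 rad), its end against the port face (centre 60 mm from it, within 2.5 mm); the sliding head is at rest and locked (tab up, below 0.06 rad) with its sprung nose pushed in by at least 2 mm against the cell (x of long_cell_mid in the frame of port_face between -0.004 and 0.004 m and z of long_cell_mid in the frame of port_face between -0.004 and 0.005 m and angle between the x axis of long_cell_mid and the y axis of cell_bench, either way round below 0.05 rad and y of long_cell_mid in the frame of port_face between -0.0625 and -0.0575 m and value of joint nose above 0.002 m and value of joint tab below 0.06 rad and velocity of joint carriage between -0.005 and 0.005 m/s); the robot touches nothing.
It fails at once if the short cell is moved by more than 20 mm (distance of short_cell_mid from where it was at the start of the episode above 0.02 m).
It fails at once if the long cell is let go more than 30 mm above where it lies in the trough (height (world z) of long_cell_mid above 0.075 m and contact force between the fingers and long_cell below 0.02 N).
It fails at once if vial_0 or vial_1 is moved by more than 25 mm (distance of any of vial_1, vial_0 from where it was at the start of the episode above 0.025 m).
It also fails if it takes over 59 s, if anything falls off the work surface, if the arm or the gripper's body presses on something with over 40 N, if the wrist force passes 120 N, or if a joint passes its speed limit or range.

## Working session

There is one attempt and no reset: what is moved stays moved. The work goes in short steps, Python scripts to look and compute and a tool call to move; the robot and the scene stay as the last step left them, time stands still between calls to the robot, and variables do not carry over. Pictures are saved under pics/ and viewed, and the job is handed in when it is done.

Besides the shell and the picture viewer there is one more tool, called after "Call:" by a JSON object that holds its "op" and its "data", one argument or row to a line. arm_command: Moves the arm, as the interface text tells. Its arguments: {"type":"object","properties":{"targets":{"type":"array","items":{"type":"object","properties":{"x":{"type":"number"},"y":{"type":"number"},"z":{"type":"number"},"roll":{"type":"number"}}}},"fingers":{"type":"number"}},"required":["targets"]}

```bash
ls; mkdir -p pics; python3 - <<'E'
from plant import bot
import cv2,numpy as np
o=bot.get_obs();print(o)
for n in("scene","top"):
    c=bot.capture(n);cv2.imwrite(f"pics/{n}0.png",c["img"]);print(n,{k:c[k] for k in c if k!="img"})
E
```

```text
pics
{'time': 0.0, 'joint_positions': array([ 9.69023868e-01,  3.42735508e-01,  1.52504891e+00,  1.44849405e-06,
        1.27542250e+00, -1.45997597e-01]), 'dq': array([ 0.00029098,  0.00057567, -0.00226606,  0.00221066, -0.00064911,
        0.00156081]), 'tau': array([ 1.18110063e-03, -4.31243169e+01, -2.44219190e+01,  7.17825419e-02,
        5.60674549e-02, -1.39058270e-04]), 'tool_pos': array([230.79093565, 471.02469632, 199.1272507 ]), 'tcp_rot': array([-3.13999577e+00, -2.36211998e-04,  2.68581718e+00]), 'contact_force': array([-0.02687525,  0.00419749, -0.11427991]), 'moment': array([-0.01310485, -0.01373272, -0.08196358]), 'grip_width': 91.76349495428477}
scene {'fx': 431.16262116455454, 'fy': 431.16262116455454, 'cx': 252.16135075948353, 'cy': 188.54282194939594, 'position': array([  -7.934239  , -829.25103137,  850.59124839]), 'rotation': array([-2.18958299,  0.01657875, -0.58203887])}
top {'fx': 397.80942175131156, 'fy': 397.80942175131156, 'cx': 254.85672814955552, 'cy': 193.05554977742645, 'position': array([ 267.25525552,   69.62921742, 1400.63958293]), 'rotation': array([-2.93057258,  0.00360322, -1.57169319])}
```

View pics/scene0.png

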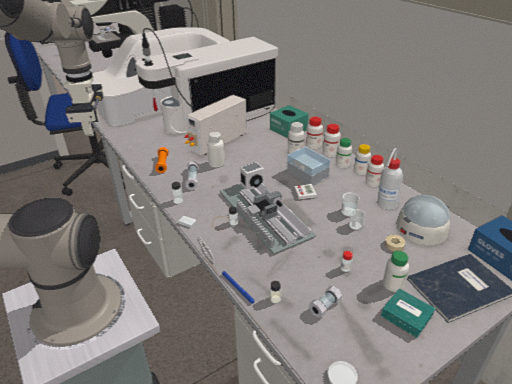

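View pics/top0.png

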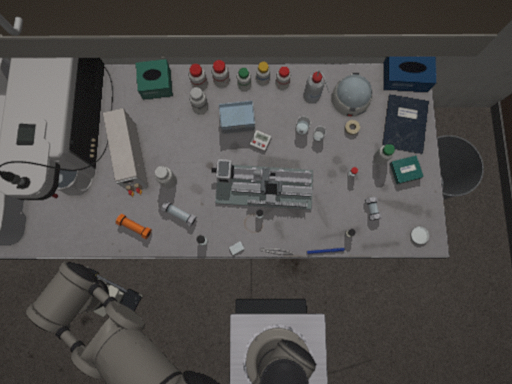

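The top view shows the fixed head of the bench at about (224,170) and the sliding head at (270,188). The long cell is at (180,213) on the left and the short cell at (373,208) on the right. The orange decoy is at (133,226). I'll zoom in next.

```bash
cat > h.py <<'E'
import cv2,numpy as np
from scipy.spatial.transform import Rotation as R
from plant import bot
def cam(n):
    c=bot.capture(n); c["R"]=R.from_euler("xyz",c["rotation"]).as_matrix(); return c
def ray(c,u,v):
    d=c["R"]@np.array([(u-c["cx"])/c["fx"],(v-c["cy"])/c["fy"],1.]);return c["position"],d
def onz(c,u,v,z):
    p,d=ray(c,u,v);return p+d*(z-p[2])/d[2]
def proj(c,P):
    q=c["R"].T@(np.asarray(P,float)-c["position"]);return np.array([c["fx"]*q[0]/q[2]+c["cx"],c["fy"]*q[1]/q[2]+c["cy"]])
def crop(c,u0,v0,u1,v1,s,f):
    im=cv2.resize(c["img"][v0:v1,u0:u1],None,fx=s,fy=s,interpolation=cv2.INTER_CUBIC);cv2.imwrite("pics/"+f,im)
E
python3 - <<'E'
from h import *
t=cam("top");s=cam("scene")
crop(t,205,150,325,220,6,"t1.png");crop(s,210,155,320,255,6,"s1.png");crop(t,150,190,210,235,10,"t2.png")
for u,v in((180,213),(224,170),(373,208)):print(onz(t,u,v,20))
E
```

```text
[491.77016584 337.45534113  20.        ]
[647.95759115 185.19385798  20.        ]
[ 508.55853048 -341.14977085   20.        ]
```

View pics/t1.png

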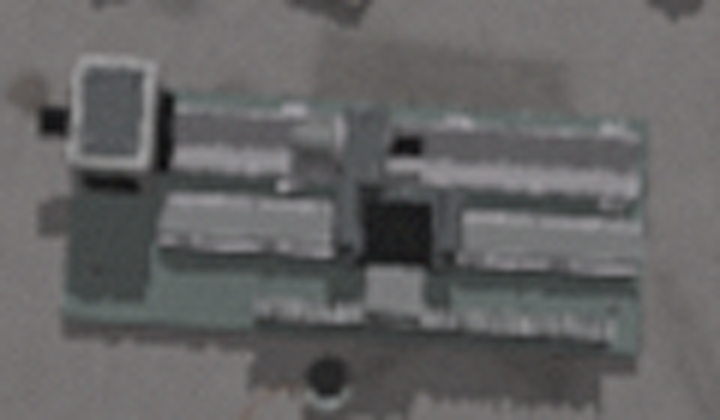

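View pics/s1.png

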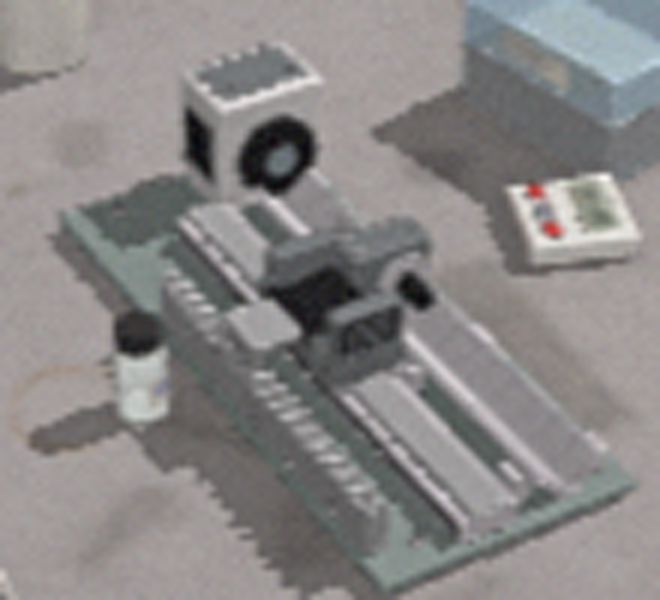

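View pics/t2.png

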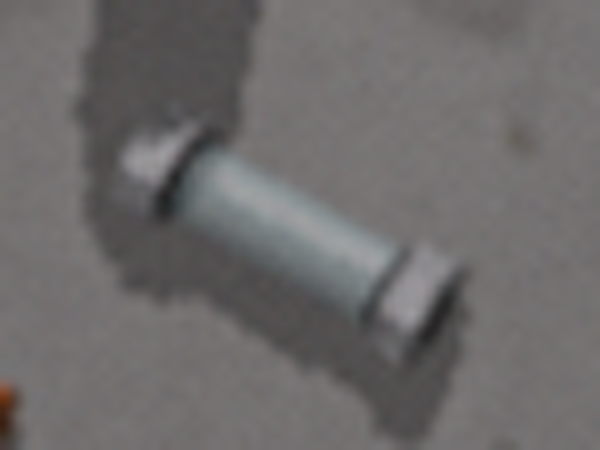

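```bash
python3 - <<'E'
from h import *
t=cam("top");s=cam("scene")
crop(s,230,155,270,195,14,"s2.png");crop(s,245,180,290,220,14,"s3.png");crop(t,255,160,290,205,14,"t3.png")
T=[((75,57),(52,168,86)),((157,57),(52,120,86)),((150,170),(-14,120,86)),((68,165),(-14,168,86)),((62,325),(-90,172,12)),((635,350),(-90,-172,12)),((647,122),(56,-172,12))]
W=np.array([onz(t,204.5+u/6+.08,149.5+v/6+.08,b[2]) for (u,v),b in T]);B=np.array([b for _,b in T],float)
A=B[:,:2]-B[:,:2].mean(0);C=W[:,:2]-W[:,:2].mean(0)
z=((C[:,0]+1j*C[:,1])*np.conj(A[:,0]+1j*A[:,1])).sum();th=np.angle(z)
M=np.array([[np.cos(th),-np.sin(th)],[np.sin(th),np.cos(th)]])
o=W[:,:2].mean(0)-M@B[:,:2].mean(0);print(th,o);print((W[:,:2]-(B[:,:2]@M.T+o)).round(1))
print((proj(s,[*(M@[-90,-172]+o),12])-[210,155])*6)
for b in B: print(b,((proj(s,[*(M@b[:2]+o),b[2]])-[209.5,154.5])*6).round())
E
```

```text
-0.061750913735554476 [607.65776324  40.33611454]
[[-1.2 -0.7]
 [ 1.7  0.1]
 [ 0.7 -0.8]
 [ 0.8 -2. ]
 [-2.3 -1.3]
 [ 3.4  3.5]
 [-3.1  1.1]]
[377.42753614 584.97810213]
[ 52. 168.  86.] [275.  36.]
[ 52. 120.  86.] [319.  75.]
[-14. 120.  86.] [213. 110.]
[-14. 168.  86.] [171.  69.]
[-90. 172.  12.] [ 52. 216.]
[ -90. -172.   12.] [380. 588.]
[  56. -172.   12.] [636. 480.]
```

View pics/s3.png

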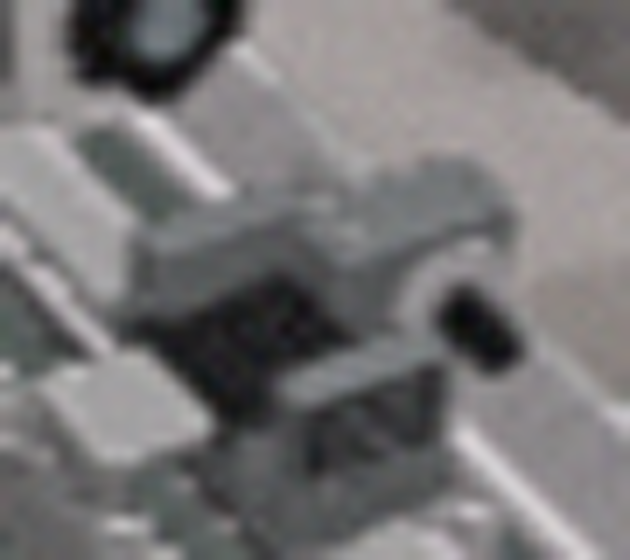

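View pics/t3.png

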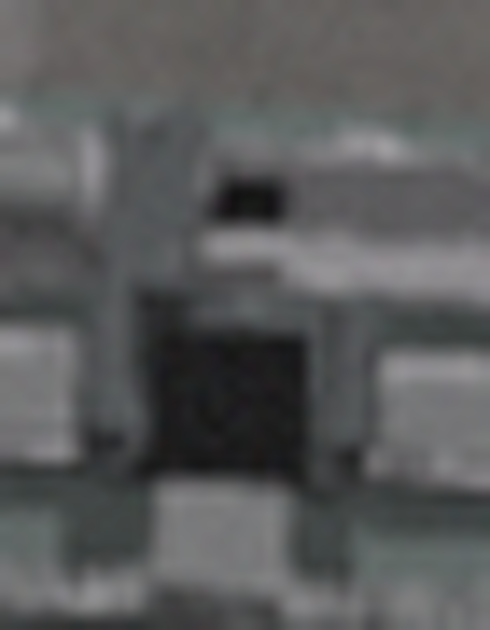

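View pics/s2.png

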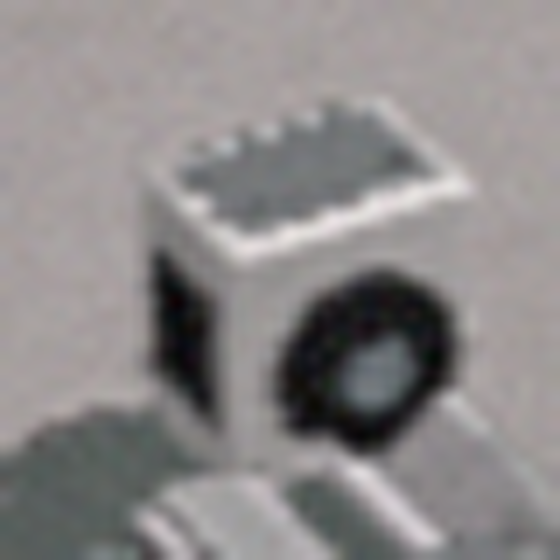

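```bash
python3 - <<'E'
from h import *
t=cam("top");s=cam("scene")
a=[cv2.resize(t["img"][v:v+22,u:u+28],None,fx=12,fy=12,interpolation=cv2.INTER_CUBIC) for u,v in((208,155),(208,192),(300,195),(300,162))]
a+=[cv2.resize(s["img"][v:v+22,u:u+28],None,fx=12,fy=12,interpolation=cv2.INTER_CUBIC) for u,v in((210,180),(265,240))]
a=[cv2.convertScaleAbs(x,alpha=1.5) for x in a]
cv2.imwrite("pics/m.png",cv2.resize(np.vstack([np.hstack(a[:2]),np.hstack(a[2:4])]),None,fx=1,fy=1));cv2.imwrite("pics/m2.png",np.hstack(a[4:]))
E
```

```text
(no output)
```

View pics/m.png

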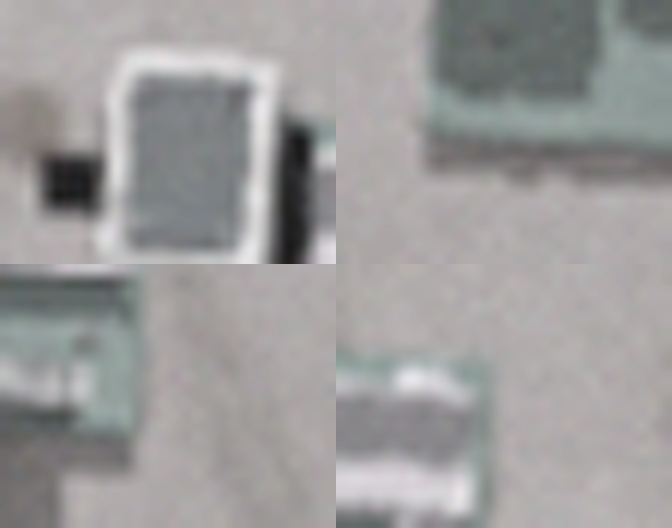

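View pics/m2.png

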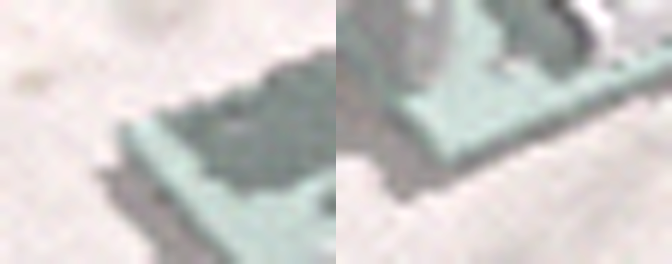

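```bash
cat > fit.py <<'E'
from h import *
from scipy.optimize import least_squares
def fit(t,s):
    T=[((217.7,159.3),(52,168,86)),((231.3,160),(52,120,86)),((230,178.3),(-14,120,86)),((216.3,177.5),(-14,168,86)),((215.7,203.1),(-90,172,12)),((311,208.9),(-90,-172,12)),((312.9,169.2),(56,-172,12))]
    S=[((246.8,172.9),(-14,120,86)),((263.2,168.2),(52,120,86)),((241.1,167.5),(-14,168,86)),((256.8,161.9),(52,168,86)),((220.2,190.4),(-90,172,12)),((274.2,253.3),(-90,-172,12)),((315.3,235.8),(56,-172,12))]
    # port flange centre in scene
    def w(p,b): return np.array([p[0]+b[0]*np.cos(p[2])-b[1]*np.sin(p[2]),p[1]+b[0]*np.sin(p[2])+b[1]*np.cos(p[2]),b[2]])
    def f(p,which="ts"):
        r=[]
        if "t" in which: r+=[proj(t,w(p,b))-np.array(q)+.5 for q,b in T]
        if "s" in which: r+=[proj(s,w(p,b))-np.array(q)+.5 for q,b in S]
        return np.concatenate(r)
    return f,w
if __name__=="__main__":
    t=cam("top");s=cam("scene");f,w=fit(t,s)
    for k in("t","s","ts"):
        r=least_squares(f,[607,40,-.06],args=(k,),x_scale=[1,1,.01]);print(k,r.x.round(3),r.fun.reshape(-1,2).round(1).tolist())
    print("rest",w(r.x,(20,40,44.3)),"port",w(r.x,(20,112,44.3)))
E
python3 fit.py
```

```text
t [ 6.08759e+02  4.01420e+01 -6.10000e-02] [[-0.3, -0.3], [0.0, -0.2], [-0.1, 0.0], [-0.4, 0.0], [-0.6, 0.2], [1.0, 0.1], [0.3, 0.1]]
s [ 6.08534e+02  3.73410e+01 -7.50000e-02] [[-0.1, 0.6], [1.2, -0.4], [-1.3, -0.9], [0.3, -0.7], [-0.4, 0.6], [-0.8, 0.2], [1.2, 0.0]]
ts [ 6.0888e+02  3.9028e+01 -6.8000e-02] [[0.2, -0.7], [0.5, -0.5], [0.2, -0.2], [-0.1, -0.3], [-0.4, -0.1], [1.1, 0.4], [0.7, 0.4], [-0.5, 0.4], [0.7, -0.6], [-1.8, -1.1], [-0.2, -0.9], [-0.8, 0.5], [-0.6, -0.2], [1.1, -0.5]]
rest [631.55046945  77.57702235  44.3       ] port [636.439877  149.4108145  44.3      ]
```

```bash
python3 - <<'E'
from h import *
t=cam("top");p=np.array([608.8,39.5]);th=-.064
M=np.array([[np.cos(th),-np.sin(th)],[np.sin(th),np.cos(th)]])
print("tab",[M.T@(onz(t,u-.5,v-.5,61)[:2]-p) for u,v in((271.8,188.7),)])
print("cheeks z74",[M.T@(onz(t,255+u/14-.5,160+400/14-.5,74)[:2]-p) for u in (93,142,315,368)])
# long cell
c=lambda u,v,z:onz(t,150+u/10-.5,190+v/10-.5,z)
# blue-grey glass mask? ends of caps at mid-width (z 40 top ridge)
print(c(122,160,30),c(465,285,30), c(290,227,35))
img=t["img"]
hsv=cv2.cvtColor(img,cv2.COLOR_BGR2HSV)
E
```

```text
tab [array([-36.03715413, -24.4413576 ])]
cheeks z74 [array([-40.72520131,  10.56025964]), array([-39.98031257,  -1.38383323]), array([-37.35078653, -43.54758415]), array([-36.54532994, -56.46286635])]
[516.82514225 400.69310334  30.        ] [472.4607514 279.1374211  30.       ] [492.1536228  339.87375742  35.        ]
```

Call:
{"op": "arm_command", "data": {
  "targets": [
    {"x": 34.8,"y": -45.3,"z": -2,"roll": 0.392},
    {"x": 34.8,"y": -45.3,"z": -2,"roll": 0.392},
    {"x": 34.8,"y": -45.3,"z": -2,"roll": 0.392},
    {"x": 34.8,"y": -45.3,"z": -2,"roll": 0.392},
    {"x": 34.8,"y": -45.3,"z": -2,"roll": 0.392},
    {"x": 34.8,"y": -45.3,"z": -2,"roll": 0.392},
    {"x": 34.8,"y": -45.3,"z": -2,"roll": 0.392},
    {"x": 34.8,"y": -45.3,"z": -2,"roll": 0.392}
  ],
  "fingers": 0
}}

```text
time: 1.22
tool_pos: [426.6, 216.8, 188.9]
tcp_rot: [3.141, 0.001, 3.078]
contact_force: [0.6, 0.7, 0.1]
grip_width: 42.9
```

Call:
{"op": "arm_command", "data": {
  "targets": [
    {"x": 14.5,"y": -18.9,"z": -0.8},
    {"x": 14.5,"y": -18.9,"z": -0.8},
    {"x": 14.5,"y": -18.9,"z": -4},
    {"x": 14.5,"y": -18.9,"z": -6},
    {"x": 14.5,"y": -18.9,"z": -6},
    {"x": 14.5,"y": -18.9,"z": -6},
    {"x": 14.5,"y": -18.9,"z": -6},
    {"x": 14.5,"y": -18.9,"z": -6}
  ]
}}

```text
$.targets[0]: bad value
```

```bash
python3 - <<'E'
from h import *
o=bot.get_obs();print(o["time"],o["tool_pos"],o["tcp_rot"],o["contact_force"],o["grip_width"])
t=cam("top");s=cam("scene");crop(t,235,150,310,215,8,"t4.png");crop(s,225,150,315,230,8,"s4.png")
crop(s,175,155,215,195,14,"s5.png")
E
```

```text
1.2167 [426.6026219  216.84441626 188.91064879] [3.14122245e+00 6.27702174e-04 3.07787198e+00] [0.63244913 0.67440422 0.09418888] 42.86522104409388
```

View pics/s4.png

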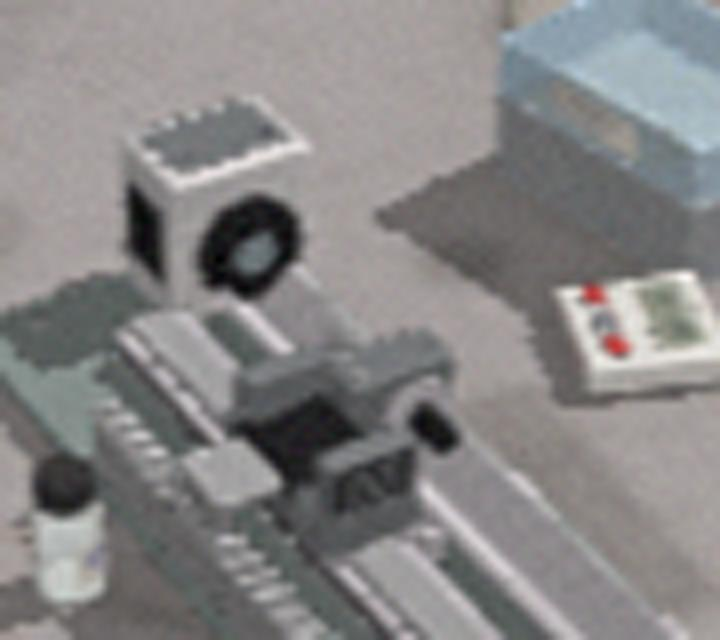

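View pics/s5.png

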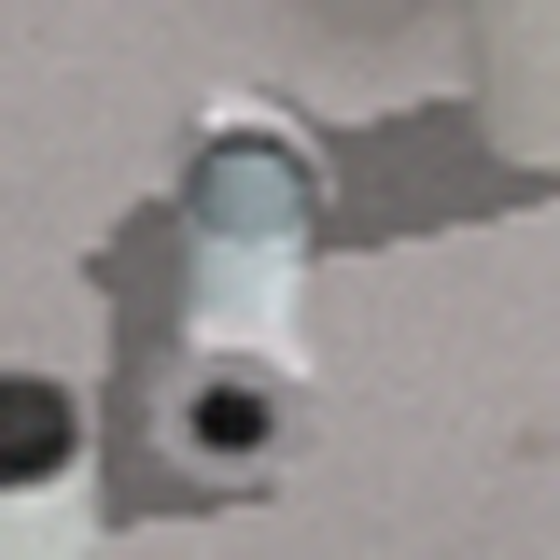

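The unobstructed scene view shows the tab well at crop (300,430) and the cell at crop (240,280), with its near end hole at (232,420). The move call was refused because every row needs "roll".

Call:
{"op": "arm_command", "data": {
  "targets": [
    {"x": 14.5,"y": -18.9,"z": -0.8,"roll": 0},
    {"x": 14.5,"y": -18.9,"z": -0.8,"roll": 0},
    {"x": 14.5,"y": -18.9,"z": -4,"roll": 0},
    {"x": 14.5,"y": -18.9,"z": -6,"roll": 0},
    {"x": 14.5,"y": -18.9,"z": -7,"roll": 0},
    {"x": 14.5,"y": -18.9,"z": -7,"roll": 0},
    {"x": 14.5,"y": -18.9,"z": -7,"roll": 0},
    {"x": 14.5,"y": -18.9,"z": -7,"roll": 0}
  ]
}}

```text
time: 1.98
tool_pos: [570.3, 28.7, 116.8]
tcp_rot: [3.141, -0.004, 3.075]
contact_force: [-0.3, 0.9, 0.1]
grip_width: 0.5
```

```bash
python3 - <<'E'
from h import *
o=bot.get_obs();print(o["time"],o["tool_pos"],o["tcp_rot"],o["contact_force"],o["grip_width"])
t=cam("top");s=cam("scene");crop(t,235,150,310,215,8,"t4.png");crop(s,225,150,315,230,8,"s4.png")
print(bot.get_obs()["tool_pos"])
E
```

```text
1.9833 [570.33897868  28.73421358 116.76797995] [ 3.14127372 -0.00353815  3.07510749] [-0.34290377  0.92904468  0.06813408] 0.45672093547902926
[570.24798262  30.72664827 118.88467659]
```

View pics/s4.png

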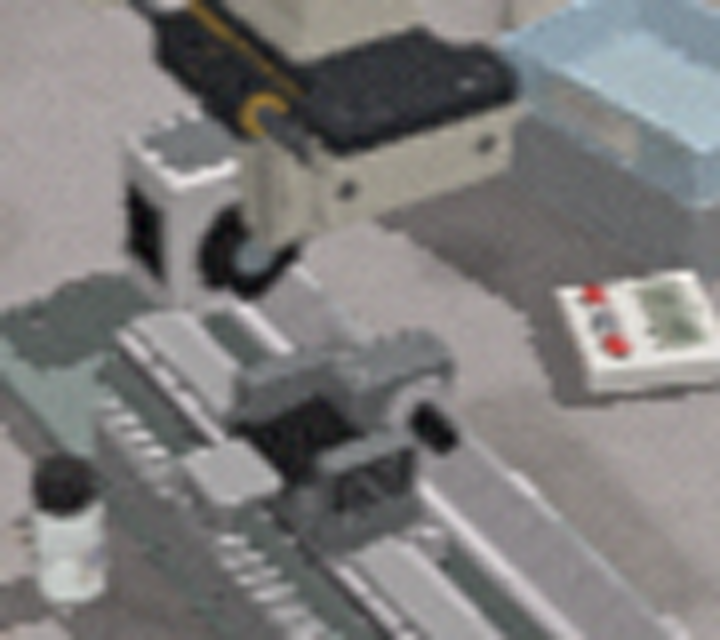

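View pics/t4.png

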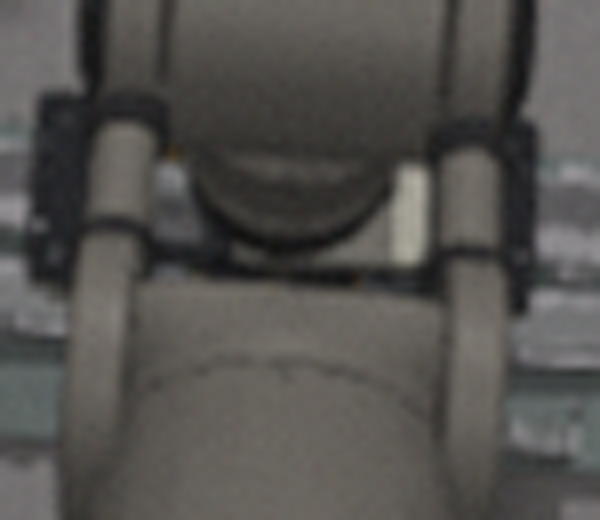

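Call:
{"op": "arm_command", "data": {
  "targets": [
    {"x": 0,"y": 0,"z": 0,"roll": 0},
    {"x": 0,"y": 0,"z": 0,"roll": 0},
    {"x": 0,"y": 0,"z": 0,"roll": 0}
  ]
}}

```text
time: 2.33
tool_pos: [570.6, 30.8, 119.7]
tcp_rot: [3.141, 0.002, 3.079]
contact_force: [0.2, 0.1, 0.4]
grip_width: 0.3
```

Call:
{"op": "arm_command", "data": {
  "targets": [
    {"x": 0.9,"y": -1.3,"z": 0,"roll": 0},
    {"x": 0.9,"y": -1.3,"z": -3.7,"roll": 0},
    {"x": 0.9,"y": -1.3,"z": -3.7,"roll": 0},
    {"x": 0.9,"y": -1.3,"z": -3.7,"roll": 0}
  ]
}}

```text
time: 2.67
tool_pos: [578.1, 17.3, 80.9]
tcp_rot: [3.141, -0.004, 3.078]
contact_force: [0.1, -0.2, 0.2]
grip_width: 0.8
```

```bash
python3 - <<'E'
from h import *
s=cam("scene");crop(s,225,160,315,230,8,"s6.png")
o=bot.get_obs();print(o["tool_pos"],o["contact_force"])
print((proj(s,o["tool_pos"])-[225,160])*8)
E
```

```text
[579.27644606  17.2195753   82.21535593] [-0.02350207 -0.6142728   0.0970477 ]
[319.15478435 303.7804556 ]
```

View pics/s6.png

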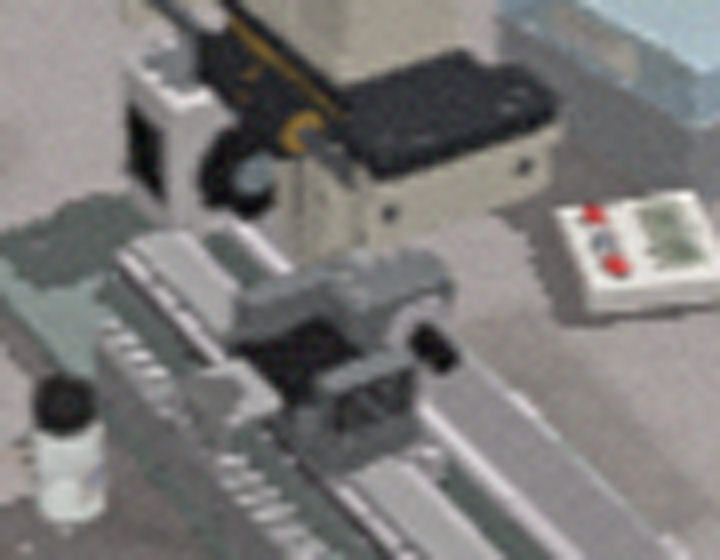

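```bash
python3 - <<'E'
from h import *
s=cam("scene");crop(s,180,60,320,235,4,"s7.png")
o=bot.get_obs();print(o["tool_pos"],o["contact_force"])
for dz in(0,19,66,120):
  print(dz,(proj(s,o["tool_pos"]+[0,0,dz])-[180,60])*4, (proj(s,o["tool_pos"]+[6,-95,dz])-[180,60])*4,(proj(s,o["tool_pos"]+[-6,95,dz])-[180,60])*4)
E
```

```text
[580.0187201   17.12824889  82.98400547] [-0.57225186 -0.7116298  -0.12486893]
0 [340.46755096 550.78417414] [423.91122576 613.84985518] [264.77019826 493.57306602]
19 [340.48939845 530.13784742] [424.69372677 592.71155446] [264.16649796 473.42096706]
66 [340.54510269 477.49621402] [426.69199934 538.73068288] [262.62944422 422.11262916]
120 [340.61218998 414.09735153] [429.10462338 473.55661659] [260.78246494 360.45867759]
```

View pics/s7.png

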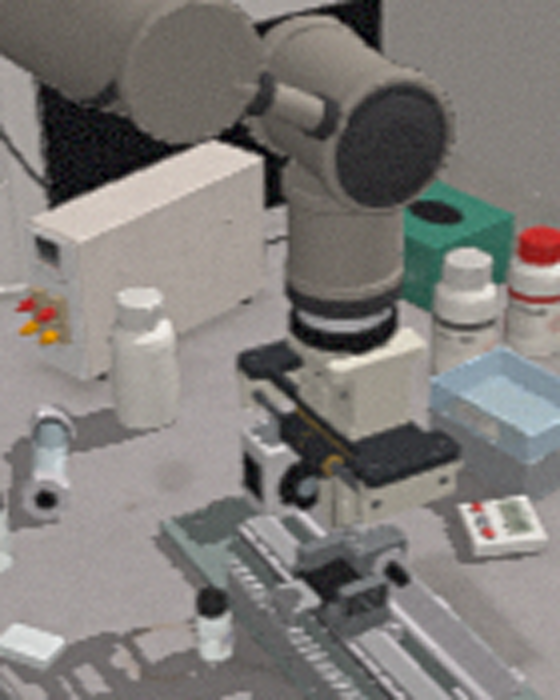

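```bash
python3 - <<'E'
from h import *
s=cam("scene");a=cv2.imread("pics/scene0.png")
d=cv2.absdiff(s["img"],a)
b=[cv2.resize(x[150:225,235:300],None,fx=6,fy=6,interpolation=cv2.INTER_NEAREST) for x in(s["img"],cv2.convertScaleAbs(d,alpha=2))]
cv2.imwrite("pics/d.png",np.hstack(b))
o=bot.get_obs();print((proj(s,o["tool_pos"])-[235,150])*6)
E
```

```text
[181.42151412 285.45782235]
```

View pics/d.png

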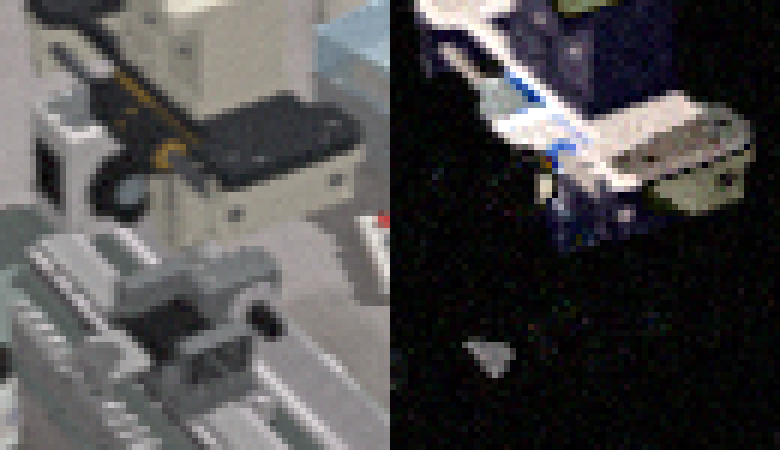

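Call:
{"op": "arm_command", "data": {
  "targets": [
    {"x": 0,"y": 0,"z": 3,"roll": 0},
    {"x": 0,"y": 0,"z": 3,"roll": 0},
    {"x": 0,"y": 0,"z": 3,"roll": 0},
    {"x": 0,"y": 0,"z": 3,"roll": 0},
    {"x": 0,"y": 0,"z": 3,"roll": 0},
    {"x": 0,"y": 0,"z": 3,"roll": 0}
  ],
  "fingers": 1
}}

```text
time: 3.32
tool_pos: [579.3, 16.7, 111.3]
tcp_rot: [3.141, -0.001, 3.078]
contact_force: [0.0, -0.0, 0.4]
grip_width: 35.8
```

```bash
python3 - <<'E'
from h import *
s=cam("scene");crop(s,215,130,315,230,6,"s8.png")
o=bot.get_obs();print(o["tool_pos"],o["joint_positions"],o["grip_width"])
for dy in(-65,-46,0,46,65):
  print(dy,(proj(s,o["tool_pos"]+[-.064*-dy,dy,0])-[215,130])*6)
E
```

```text
[579.25401487  16.68244067 111.19388631] [-1.03489134e-01  5.21813838e-01  1.49455680e+00  1.05101077e-04
  1.12633026e+00 -1.61051909e+00] 40.35159714855892
-65 [371.2632212  429.95558647]
-46 [349.87399711 409.24966302]
0 [299.98590019 360.95529241]
46 [252.61824577 315.10084618]
65 [233.74449953 296.83004108]
```

View pics/s8.png

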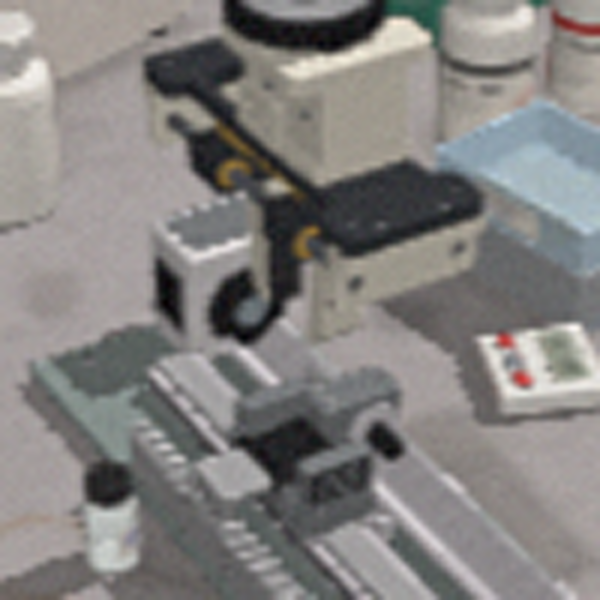

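```bash
python3 - <<'E'
from h import *
t=cam("top");s=cam("scene")
P=np.array([231,471.4,199.8])
for d in (0,66,120): print(proj(t,P+[0,0,d]),proj(s,P+[0,0,d]))
print("base",proj(t,[0,0,0]),proj(s,[0,0,0]))
# silhouettes
a=cv2.imread("pics/top0.png");cv2.imwrite("pics/t0c.png",cv2.resize(a[250:320,60:160],None,fx=6,fy=6,interpolation=cv2.INTER_CUBIC))
crop(t,225,140,320,230,6,"t5.png")
print((proj(t,bot.get_obs()["tool_pos"])-[225,140])*6)
E
```

```text
[119.49634952 291.02440941] [ 93.88113143 135.40337312]
[111.49370343 291.77038783] [ 88.99365888 116.53475947]
[104.21480841 292.44890074] [ 84.78153016 100.27338335]
base [277.54831091 361.03773366] [ 76.09911051 307.72496477]
[282.30436067 254.91873263]
```

View pics/t0c.png

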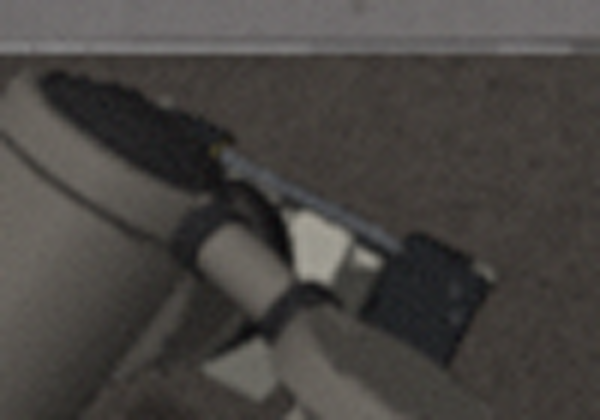

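View pics/t5.png

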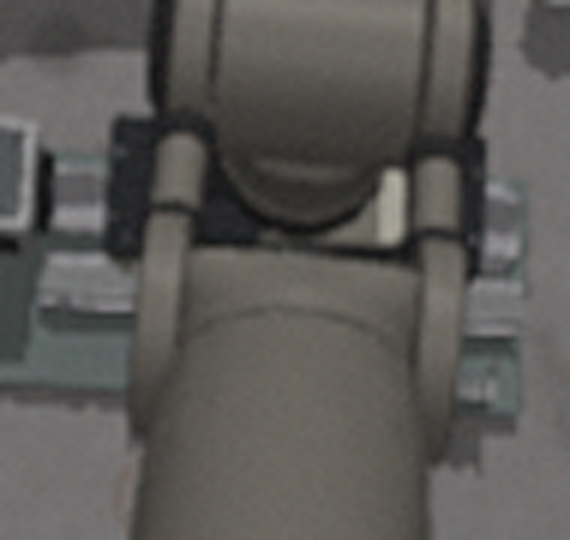

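```bash
python3 - <<'E'
from h import *
t=cam("top");s=cam("scene");p=bot.get_obs()["tool_pos"];print(p)
y=np.array([.064,.998,0]);x=np.array([.998,-.064,0])
for dz in(66,80,100):
  for a,b in((95,37),(95,-37),(-95,37),(-95,-37)):
    P=p+y*a+x*b+[0,0,dz];print(dz,a,b,((proj(t,P)-[225,140])*6).round(),((proj(s,P)-[215,130])*6).round())
E
```

```text
[579.51637758  16.62319819 111.35725504]
66 95 37 [113. 147.] [266. 139.]
66 95 -37 [103. 282.] [138. 179.]
66 -95 37 [470. 169.] [478. 323.]
66 -95 -37 [464. 304.] [340. 372.]
80 95 37 [112. 140.] [266. 115.]
80 95 -37 [102. 276.] [137. 155.]
80 -95 37 [473. 161.] [480. 297.]
80 -95 -37 [467. 299.] [340. 346.]
100 95 37 [111. 129.] [266.  80.]
100 95 -37 [101. 268.] [135. 120.]
100 -95 37 [477. 151.] [481. 260.]
100 -95 -37 [472. 290.] [341. 309.]
```

Call:
{"op": "arm_command", "data": {
  "targets": [
    {"x": 0.0,"y": 0.15,"z": -2,"roll": 0},
    {"x": 0.0,"y": 0.15,"z": -2.5,"roll": 0},
    {"x": 0.0,"y": 0.15,"z": -2.5,"roll": 0},
    {"x": 0.0,"y": 0.15,"z": -2.7,"roll": 0},
    {"x": 0.0,"y": 0.15,"z": -3,"roll": 0},
    {"x": 0.0,"y": 0.15,"z": -3.3,"roll": 0},
    {"x": 0.0,"y": 0.15,"z": -3.6,"roll": 0},
    {"x": 0.0,"y": 0.15,"z": -3.6,"roll": 0}
  ],
  "fingers": 0
}}

```text
time: 4.23
tool_pos: [579.4, 18.1, 75.3]
tcp_rot: [3.141, -0.001, 3.078]
contact_force: [-0.4, -0.3, -0.5]
grip_width: 11.9
```

Call:
{"op": "arm_command", "data": {
  "targets": [
    {"x": 0.0,"y": 0,"z": 0,"roll": 0},
    {"x": 0.0,"y": 0,"z": 0,"roll": 0},
    {"x": 0.0,"y": 0,"z": -0.3,"roll": 0},
    {"x": 0.0,"y": 0,"z": -0.6,"roll": 0},
    {"x": 0.0,"y": 0,"z": -0.9,"roll": 0},
    {"x": 0.0,"y": 0,"z": -0.9,"roll": 0}
  ]
}}

```text
time: 4.73
tool_pos: [579.1, 18.2, 65.9]
tcp_rot: [3.141, -0.001, 3.078]
contact_force: [1.1, -0.3, 0.6]
grip_width: 0.6
```

```bash
python3 - <<'E'
from h import *
s=cam("scene");crop(s,215,130,315,230,6,"s9.png")
o=bot.get_obs();print(o["tool_pos"],o["contact_force"],o["grip_width"])
E
```

```text
[579.32760771  18.16671944  66.1838353 ] [ 0.05650512  0.25197429 -0.20511777] -0.028032720177250076
```

View pics/s9.png

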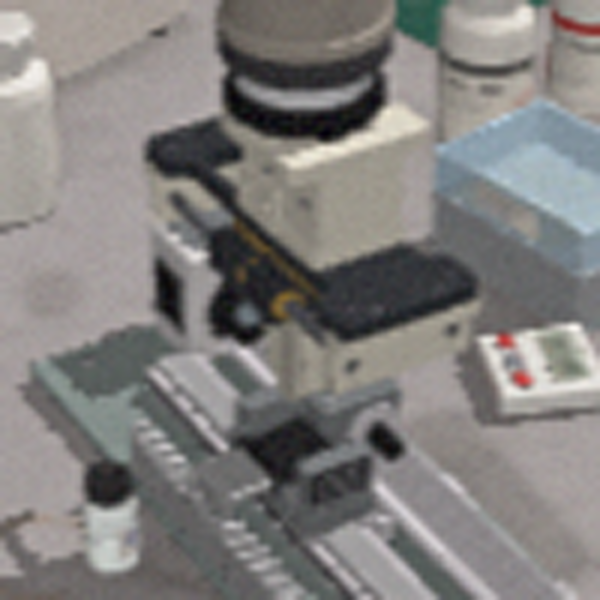

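Call:
{"op": "arm_command", "data": {
  "targets": [
    {"x": 0.0,"y": 0,"z": -0.3,"roll": 0},
    {"x": 0.0,"y": 0,"z": -0.6,"roll": 0},
    {"x": 0.0,"y": 0,"z": -0.6,"roll": 0}
  ]
}}

```text
time: 5.03
tool_pos: [579.3, 18.2, 60.0]
tcp_rot: [3.141, -0.001, 3.078]
contact_force: [-0.1, -0.2, 0.1]
grip_width: 0.3
```

Call:
{"op": "arm_command", "data": {
  "targets": [
    {"x": 0.0,"y": 0,"z": -0.3,"roll": 0},
    {"x": 0.0,"y": 0,"z": -0.5,"roll": 0},
    {"x": 0.0,"y": 0,"z": -0.5,"roll": 0}
  ]
}}

```text
time: 5.28
tool_pos: [579.4, 18.2, 55.2]
tcp_rot: [3.141, -0.001, 3.078]
contact_force: [-0.6, 0.2, 0.5]
grip_width: 0.6
```

```bash
python3 - <<'E'
from h import *
s=cam("scene");crop(s,235,150,300,220,8,"s10.png")
o=bot.get_obs();print(o["tool_pos"],o["contact_force"],o["grip_width"])
for dz in (0,10,20,30):print((proj(s,o["tool_pos"]+[0,0,dz])-[235,150])*8)
E
```

```text
[579.49479121  18.15727306  55.40764053] [-0.4153765  -0.51662861 -0.02083585] 0.2557818330532933
[238.17459821 439.36328484]
[238.18484566 418.25321149]
[238.19518532 396.953177  ]
[238.20561845 375.46060571]
```

View pics/s10.png

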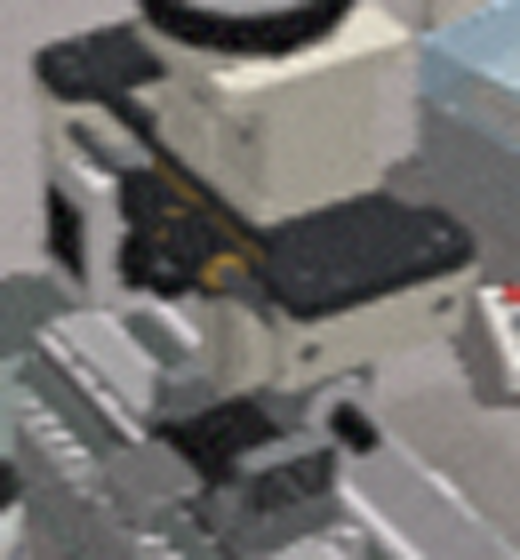

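Call:
{"op": "arm_command", "data": {
  "targets": [
    {"x": 0.0,"y": 0,"z": -0.4,"roll": 0},
    {"x": 0.0,"y": 0,"z": -0.8,"roll": 0},
    {"x": 0.0,"y": 0,"z": -0.8,"roll": 0}
  ]
}}

```text
time: 5.58
tool_pos: [579.1, 18.2, 46.7]
tcp_rot: [3.141, -0.001, 3.078]
contact_force: [0.1, 0.7, -0.1]
grip_width: 0.3
```

Call:
{"op": "arm_command", "data": {
  "targets": [
    {"x": 0.0,"y": 0,"z": -0.3,"roll": 0},
    {"x": 0.0,"y": 0,"z": -0.5,"roll": 0},
    {"x": 0.0,"y": 0,"z": -0.5,"roll": 0}
  ]
}}

```text
time: 5.83
tool_pos: [579.4, 18.2, 42.2]
tcp_rot: [3.141, -0.001, 3.078]
contact_force: [0.9, -0.2, 0.1]
grip_width: 0.4
```

```bash
python3 - <<'E'
from h import *
s=cam("scene");crop(s,240,175,290,225,12,"s11.png")
o=bot.get_obs();print(o["tool_pos"],o["contact_force"],o["grip_width"])
for dz in (0,10,20,30):print((proj(s,o["tool_pos"]+[0,0,dz])-[240,175])*12)
E
```

```text
[579.50098787  18.11913566  42.40419317] [-0.54087521 -0.8534504  -0.35146579] 0.36697973116112137
[297.34820425 399.86868405]
[297.36387104 368.56817116]
[297.37967799 336.98763069]
[297.395627   305.12328788]
```

View pics/s11.png

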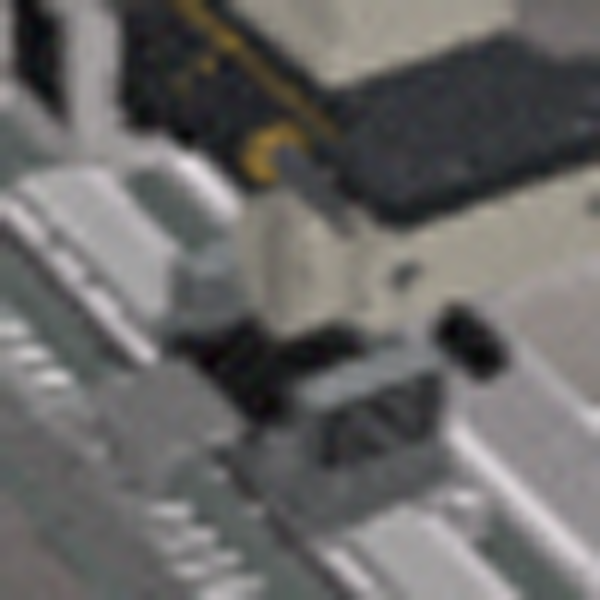

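Call:
{"op": "arm_command", "data": {
  "targets": [
    {"x": 0.0,"y": 0,"z": -0.2,"roll": 0},
    {"x": 0.0,"y": 0,"z": -0.4,"roll": 0},
    {"x": 0.0,"y": 0,"z": -0.4,"roll": 0}
  ]
}}

```text
time: 6.13
tool_pos: [579.4, 18.2, 38.3]
tcp_rot: [3.141, -0.001, 3.078]
contact_force: [-0.5, -0.0, -0.1]
grip_width: 0.4
```

Call:
{"op": "arm_command", "data": {
  "targets": [
    {"x": 0.0,"y": 0,"z": -0.2,"roll": 0},
    {"x": 0.0,"y": 0,"z": -0.4,"roll": 0},
    {"x": 0.0,"y": 0,"z": -0.4,"roll": 0}
  ]
}}

```text
time: 6.38
tool_pos: [579.8, 18.1, 34.4]
tcp_rot: [3.142, 0.0, 3.078]
contact_force: [0.7, 0.5, 1.0]
grip_width: 0.3
```

Call:
{"op": "arm_command", "data": {
  "targets": [
    {"x": 0.0,"y": 0,"z": -0.2,"roll": 0},
    {"x": 0.0,"y": 0,"z": -0.2,"roll": 0}
  ]
}}

```text
time: 6.55
tool_pos: [580.0, 18.1, 32.7]
tcp_rot: [3.141, 0.001, 3.078]
contact_force: [1.2, 0.5, 1.3]
grip_width: 0.3
```

```bash
python3 - <<'E'
from h import *
s=cam("scene");crop(s,240,175,290,225,12,"s12.png")
o=bot.get_obs();print(o["tool_pos"],o["contact_force"],o["grip_width"])
E
```

```text
[579.92819996  18.09283908  32.76590964] [ 0.64959337 -0.50221279  1.35380618] 0.3913560889986774
```

View pics/s12.png

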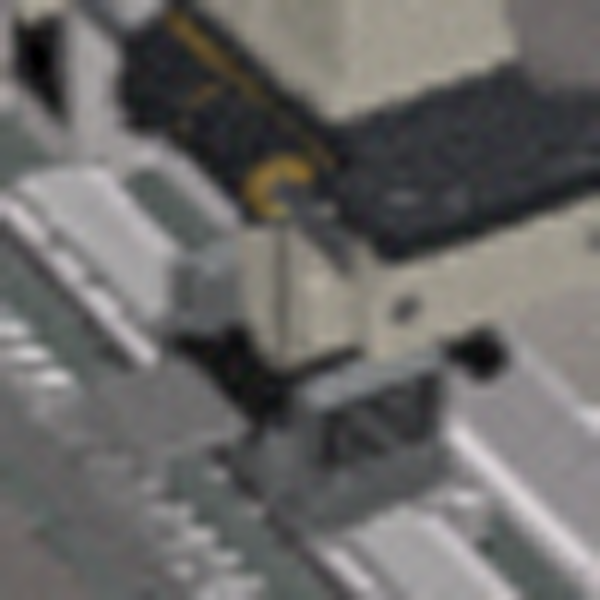

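Call:
{"op": "arm_command", "data": {
  "targets": [
    {"x": 0.0,"y": 0,"z": -0.2,"roll": 0},
    {"x": 0.0,"y": 0,"z": -0.3,"roll": 0},
    {"x": 0.0,"y": 0,"z": -0.3,"roll": 0}
  ]
}}

```text
time: 6.85
tool_pos: [580.2, 18.1, 30.1]
tcp_rot: [3.142, 0.001, 3.078]
contact_force: [0.2, -0.4, 5.5]
grip_width: 0.5
```

Call:
{"op": "arm_command", "data": {
  "targets": [
    {"x": 0.0,"y": 0,"z": -0.2,"roll": 0},
    {"x": 0.0,"y": 0,"z": -0.2,"roll": 0}
  ]
}}

```text
time: 7.02
tool_pos: [580.3, 18.1, 29.0]
tcp_rot: [3.142, 0.002, 3.078]
contact_force: [-1.3, 0.4, 9.7]
grip_width: 0.4
```

Call:
{"op": "arm_command", "data": {
  "targets": [
    {"x": -0.03,"y": -0.4,"z": 0,"roll": 0},
    {"x": -0.06,"y": -0.9,"z": 0,"roll": 0},
    {"x": -0.09,"y": -1.4,"z": 0,"roll": 0},
    {"x": -0.12,"y": -1.9,"z": 0,"roll": 0},
    {"x": -0.12,"y": -1.9,"z": 0,"roll": 0}
  ]
}}

```text
time: 7.43
tool_pos: [579.0, -1.5, 28.9]
tcp_rot: [-3.141, 0.002, 3.077]
contact_force: [-1.5, -1.8, 10.0]
grip_width: 0.1
```

```bash
python3 - <<'E'
from h import *
s=cam("scene");crop(s,215,155,315,255,6,"s13.png")
o=bot.get_obs();print(o["tool_pos"],o["contact_force"],o["grip_width"])
E
```

```text
[579.00597593  -1.41428525  28.94923469] [-1.9781661  -1.05727877 10.5464396 ] 0.3581960769996112
```

View pics/s13.png

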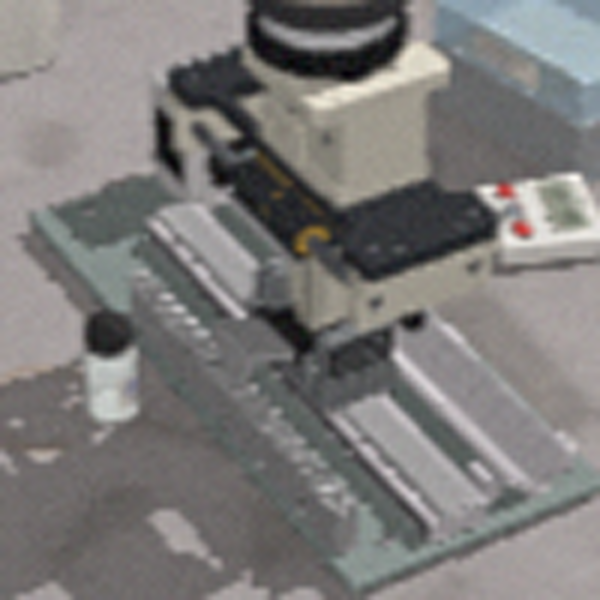

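Call:
{"op": "arm_command", "data": {
  "targets": [
    {"x": -0.05,"y": -0.8,"z": 0,"roll": 0},
    {"x": -0.1,"y": -1.6,"z": 0,"roll": 0},
    {"x": -0.16,"y": -2.5,"z": 0,"roll": 0},
    {"x": -0.22,"y": -3.4,"z": 0,"roll": 0},
    {"x": -0.28,"y": -4.3,"z": 0,"roll": 0},
    {"x": -0.34,"y": -5.2,"z": 0,"roll": 0},
    {"x": -0.4,"y": -6.1,"z": 0,"roll": 0},
    {"x": -0.44,"y": -6.7,"z": 0,"roll": 0}
  ]
}}

```text
time: 8.15
tool_pos: [574.5, -68.0, 28.9]
tcp_rot: [3.141, 0.001, 3.077]
contact_force: [-1.1, 3.0, 10.9]
grip_width: 0.6
```

```bash
python3 - <<'E'
from h import *
s=cam("scene");crop(s,215,155,315,255,6,"s14.png")
o=bot.get_obs();print(o["tool_pos"],o["contact_force"],o["grip_width"])
E
```

```text
[574.43708481 -69.20111485  28.90648926] [-1.81827815 -0.54756586 10.4249743 ] 0.15703097815748335
```

View pics/s14.png

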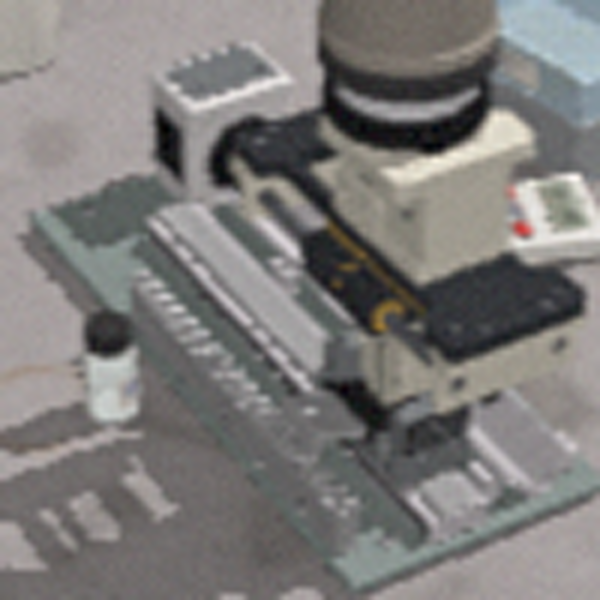

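Call:
{"op": "arm_command", "data": {
  "targets": [
    {"x": 0,"y": 0.1,"z": 0.5,"roll": 0},
    {"x": 0,"y": 0.1,"z": 2,"roll": 0},
    {"x": 0,"y": 0.1,"z": 5,"roll": 0},
    {"x": 0,"y": 0.1,"z": 9,"roll": 0},
    {"x": -6,"y": 10,"z": 12,"roll": 0},
    {"x": -8,"y": 14,"z": 12,"roll": 0},
    {"x": -9,"y": 20,"z": 12,"roll": 0},
    {"x": -9,"y": 24,"z": 12,"roll": 0}
  ],
  "fingers": 1
}}

```text
time: 8.87
tool_pos: [505.8, 83.4, 141.9]
tcp_rot: [3.142, -0.001, 3.076]
contact_force: [0.9, -0.1, 0.5]
grip_width: 49.1
```

```bash
python3 - <<'E'
from h import *
s=cam("scene");t=cam("top");crop(s,170,130,320,255,5,"s15.png");crop(t,150,145,325,235,4,"t15.png")
o=bot.get_obs();print(o["time"],o["tool_pos"],o["tcp_rot"],o["contact_force"],o["grip_width"],o["joint_positions"])
E
```

```text
8.9667 [505.3584165   87.38434297 141.93588667] [ 3.13989852e+00 -1.03138662e-03  3.08341958e+00] [ 0.23460809 -0.35469452 -0.4101636 ] 57.200535446981675 [ 0.02049263  0.37563614  1.64486482  0.0019645   1.12198752 -1.49298293]
```

View pics/s15.png

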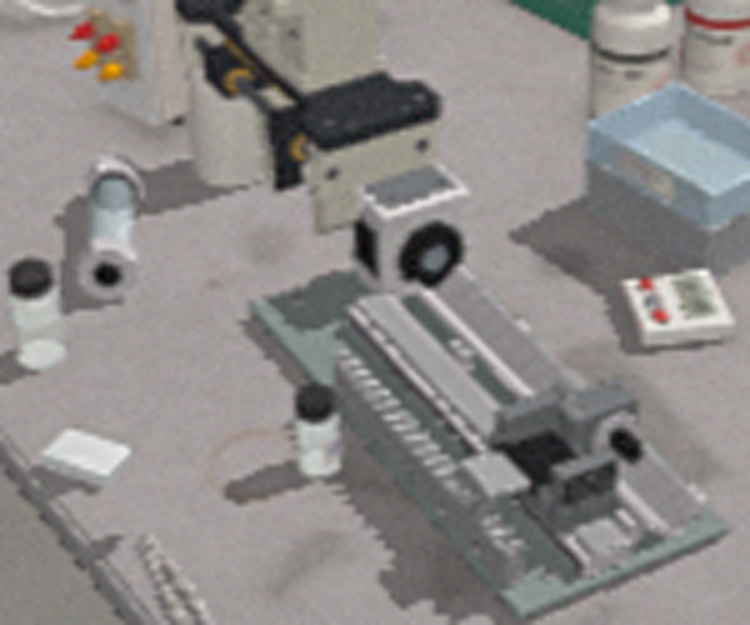

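View pics/t15.png

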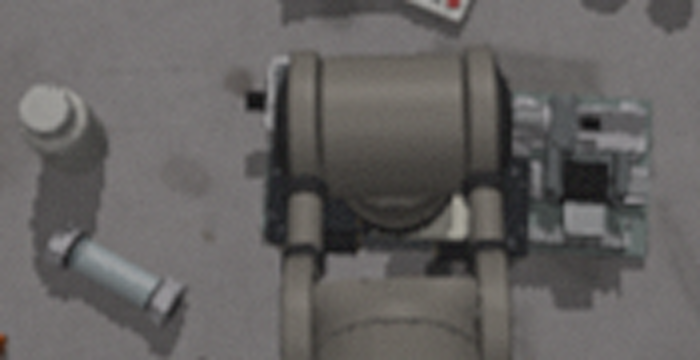

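```bash
python3 - <<'E'
from h import *
t=cam("top");s=cam("scene")
p=np.array([608.8,39.5]);th=-.064
M=np.array([[np.cos(th),-np.sin(th)],[np.sin(th),np.cos(th)]])
print("tab now",M.T@(onz(t,150+585/4-.5,145+182/4-.5,61)[:2]-p))
out=[]
for c,(u0,v0,u1,v1) in((t,(155,195,205,230)),(s,(180,155,205,195))):
    im=c["img"][v0:v1,u0:u1].astype(int);b,g,r=im[...,0],im[...,1],im[...,2]
    m=((b-r)>12).astype(np.uint8)
    n,l,st,ce=cv2.connectedComponentsWithStats(m);k=1+np.argmax(st[1:,4])
    ys,xs=np.nonzero(l==k);xs=xs+u0;ys=ys+v0
    C=np.cov(xs,ys);w,V=np.linalg.eigh(C);print(st[k],xs.mean(),ys.mean(),V[:,1],np.sqrt(12*w))
    out.append((xs.mean(),ys.mean(),V[:,1]))
(tu,tv,d),(su,sv,e)=out
print("top z24",onz(t,tu,tv,24),"scene z24",onz(s,su,sv,24))
A=onz(t,tu-10*d[0],tv-10*d[1],26);B=onz(t,tu+10*d[0],tv+10*d[1],26);print("axis",np.arctan2(*(B-A)[1::-1]))
p1,d1=ray(t,tu,tv);p2,d2=ray(s,su,sv)
k=np.linalg.lstsq(np.c_[d1,-d2],p2-p1,rcond=None)[0];print(p1+k[0]*d1,p2+k[1]*d2)
E
```

```text
tab now [ -37.14515055 -108.92350462]Traceback (most recent call last):
  File "<stdin>", line 10, in <module>
    return _wrapfunc(a, 'argmax', axis=axis, out=out, **kwds)
    return bound(*args, **kwds)
ValueError: attempt to get argmax of an empty sequence
```

```bash
cat > cell.py <<'E'
from h import *
t=cam("top");s=cam("scene")
out=[]
for c,(u0,v0,u1,v1) in((t,(158,198,202,230)),(s,(182,157,205,193))):
    im=cv2.GaussianBlur(c["img"],(3,3),0)[v0:v1,u0:u1].astype(int);b,g,r=im[...,0],im[...,1],im[...,2]
    D=b-r; bg=np.median(D); print("range",bg,D.max())
    m=(D>(bg+D.max())/2).astype(np.uint8)
    n,l,st,ce=cv2.connectedComponentsWithStats(m);k=1+np.argmax(st[1:,4])
    ys,xs=np.nonzero(l==k);xs=xs+u0;ys=ys+v0
    C=np.cov(xs,ys);w,V=np.linalg.eigh(C);print(st[k],xs.mean(),ys.mean(),V[:,1],np.sqrt(12*w))
    out.append((xs.mean(),ys.mean(),V[:,1]))
(tu,tv,d),(su,sv,e)=out
print("top z24",onz(t,tu,tv,26),"scene z24",onz(s,su,sv,26))
for c,(u,v,d) in zip((t,s),out):
    A=onz(c,u-8*d[0],v-8*d[1],28);B=onz(c,u+8*d[0],v+8*d[1],28);print("axis",np.arctan2(*(B-A)[1::-1])%np.pi)
p1,d1=ray(t,tu,tv);p2,d2=ray(s,su,sv)
k=np.linalg.lstsq(np.c_[d1,-d2],p2-p1,rcond=None)[0];print(p1+k[0]*d1,p2+k[1]*d2)
E
python3 cell.py
```

```text
range -3.0 10
[  9   6  23  18 185] 177.9189189189189 212.44324324324324 [-0.87559861 -0.48303941] [ 8.09359664 22.9086197 ]
range -5.0 18
[ 7  8  8 13 84] 192.29761904761904 171.13095238095238 [-0.01179042  0.99993049] [ 7.30887114 11.4173837 ]
top z24 [492.7769999  343.65601495  26.        ] scene z24 [502.3641074  353.39262754  26.        ]
axis 1.0699746428140904
axis 1.095175894733293
[491.31735237 341.88242749  34.89709894] [496.56384068 339.95019979  35.3726527 ]
```

Call:
{"op": "arm_command", "data": {
  "targets": [
    {"x": 0,"y": 0,"z": 0,"roll": -0.12},
    {"x": 0,"y": 0,"z": 0,"roll": -0.24},
    {"x": 0,"y": 0,"z": 0,"roll": -0.36},
    {"x": 0,"y": 0,"z": 0,"roll": -0.48},
    {"x": 0,"y": 0,"z": 0,"roll": -0.6},
    {"x": 0,"y": 0,"z": 0,"roll": -0.72},
    {"x": 0,"y": 0,"z": 0,"roll": -0.84},
    {"x": 0,"y": 0,"z": 0,"roll": -0.96}
  ],
  "fingers": 1
}}

```text
time: 9.83
tool_pos: [508.0, 80.6, 141.0]
tcp_rot: [-3.141, -0.0, 2.109]
contact_force: [-0.4, 0.4, 0.5]
grip_width: 91.6
```

Call:
{"op": "arm_command", "data": {
  "targets": [
    {"x": -0.2,"y": 3.6,"z": 0,"roll": -0.12},
    {"x": -0.4,"y": 7.2,"z": 0,"roll": -0.24},
    {"x": -0.6,"y": 10.8,"z": 0,"roll": -0.36},
    {"x": -0.8,"y": 14.4,"z": 0,"roll": -0.48},
    {"x": -1,"y": 18,"z": 0,"roll": -0.6},
    {"x": -1.2,"y": 21.6,"z": 0,"roll": -0.72},
    {"x": -1.4,"y": 24.5,"z": 0,"roll": -0.84},
    {"x": -1.5,"y": 26.3,"z": 0,"roll": -0.96}
  ]
}}

```text
time: 10.5
tool_pos: [493.1, 347.0, 140.7]
tcp_rot: [-3.141, 0.0, 1.157]
contact_force: [0.6, 0.2, -0.1]
grip_width: 91.7
```

Call:
{"op": "arm_command", "data": {
  "targets": [
    {"x": 0,"y": 0,"z": -2,"roll": -0.065},
    {"x": 0,"y": 0,"z": -5,"roll": -0.065},
    {"x": 0,"y": 0,"z": -7,"roll": -0.065},
    {"x": 0,"y": 0,"z": -7,"roll": -0.065},
    {"x": 0,"y": 0,"z": -7,"roll": -0.065}
  ]
}}

```text
time: 10.92
tool_pos: [493.0, 343.9, 70.3]
tcp_rot: [-3.14, 0.003, 1.097]
contact_force: [0.8, 0.0, 1.0]
grip_width: 91.7
```

```bash
python3 - <<'E'
from h import *
s=cam("scene");t=cam("top");crop(s,150,120,250,220,6,"s16.png");crop(t,130,170,230,250,6,"t16.png")
o=bot.get_obs();print(o["time"],o["tool_pos"],o["tcp_rot"],o["contact_force"],o["grip_width"],o["joint_positions"])
a=o["tcp_rot"][2]-np.pi/2;y=np.array([np.cos(a),np.sin(a),0])
for dz in(0,25):
  for k in(-65,-46,0,46,65):print(dz,k,((proj(s,o["tool_pos"]+k*y+[0,0,dz])-[150,120])*6).round())
E
```

```text
11.0167 [494.22141868 345.03076499  72.72610292] [ 3.14025072e+00 -1.65648355e-03  1.09761669e+00] [-0.28660639  0.19064332 -0.38857607] 91.67801975397668 [ 4.82455145e-01  6.01005420e-01  1.46944821e+00 -1.59678902e-04
  1.06901179e+00  9.55712552e-01]
0 -65 [125. 257.]
0 -46 [159. 255.]
0 0 [240. 249.]
0 46 [321. 244.]
0 65 [354. 241.]
25 -65 [119. 220.]
25 -46 [153. 217.]
25 0 [235. 212.]
25 46 [317. 206.]
25 65 [350. 204.]
```

View pics/s16.png

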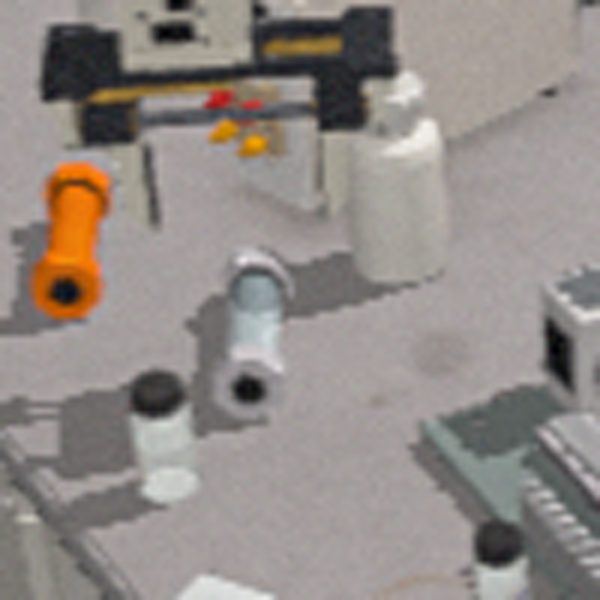

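View pics/t16.png

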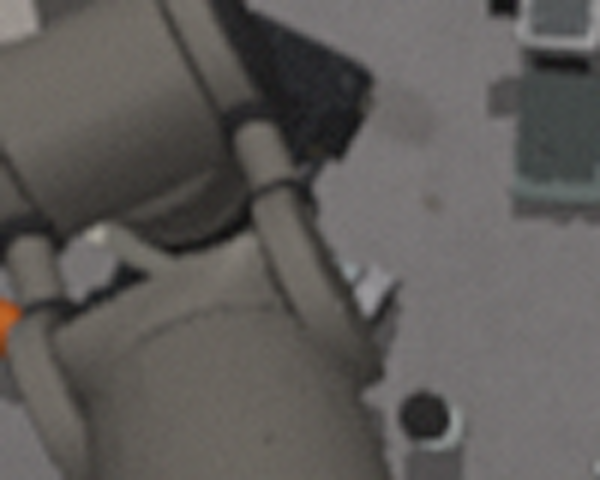

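Call:
{"op": "arm_command", "data": {
  "targets": [
    {"x": 0,"y": 0,"z": -3,"roll": -0.01},
    {"x": 0,"y": 0,"z": -6,"roll": -0.01},
    {"x": 0,"y": 0,"z": -7,"roll": -0.01},
    {"x": 0,"y": 0,"z": -7.5,"roll": -0.01},
    {"x": 0,"y": 0,"z": -8,"roll": -0.01},
    {"x": 0,"y": 0,"z": -8,"roll": -0.01},
    {"x": 0,"y": 0,"z": -8,"roll": -0.01}
  ]
}}

```text
time: 11.6
tool_pos: [493.6, 345.9, -7.1]
tcp_rot: [3.14, -0.002, 1.089]
contact_force: [0.2, -0.7, 0.9]
grip_width: 91.3
```

```bash
python3 - <<'E'
from h import *
s=cam("scene");crop(s,160,130,230,200,8,"s17.png")
o=bot.get_obs();print(o["time"],o["tool_pos"],o["tcp_rot"],o["contact_force"],o["grip_width"])
E
```

```text
11.65 [493.57408505 345.90909026  -7.05614118] [ 3.14010762e+00 -2.02005353e-03  1.08911359e+00] [ 0.76712572 -0.19514742  0.40735579] 91.87033199566397
```

View pics/s17.png

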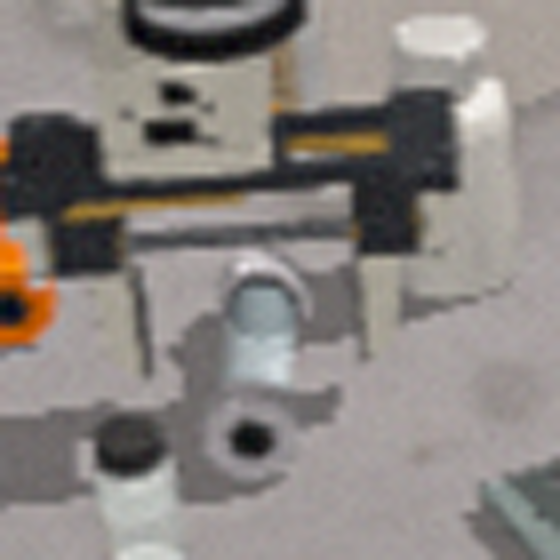

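Call:
{"op": "arm_command", "data": {
  "targets": [
    {"x": 0,"y": 0,"z": -0.3,"roll": 0},
    {"x": 0,"y": 0,"z": -0.5,"roll": 0},
    {"x": 0,"y": 0,"z": -0.5,"roll": 0}
  ]
}}

```text
time: 11.9
tool_pos: [492.5, 345.4, -13.6]
tcp_rot: [3.142, 0.0, 1.089]
contact_force: [-0.3, 0.2, -1.0]
grip_width: 91.6
```

Call:
{"op": "arm_command", "data": {
  "targets": [
    {"x": 0,"y": 0,"z": 0,"roll": 0},
    {"x": 0,"y": 0,"z": 0,"roll": 0},
    {"x": 0,"y": 0,"z": 0,"roll": 0},
    {"x": 0,"y": 0,"z": 0,"roll": 0},
    {"x": 0,"y": 0,"z": 0,"roll": 0},
    {"x": 0,"y": 0,"z": 0,"roll": 0},
    {"x": 0,"y": 0,"z": 0,"roll": 0},
    {"x": 0,"y": 0,"z": 0,"roll": 0}
  ],
  "fingers": 0
}}

```text
time: 12.57
tool_pos: [492.6, 345.4, -13.5]
tcp_rot: [3.141, 0.0, 1.089]
contact_force: [-0.0, 0.6, -0.0]
grip_width: 42.6
```

Call:
{"op": "arm_command", "data": {
  "targets": [
    {"x": 0,"y": 0,"z": 0,"roll": 0},
    {"x": 0,"y": 0,"z": 0,"roll": 0},
    {"x": 0,"y": 0,"z": 0,"roll": 0},
    {"x": 0,"y": 0,"z": 0,"roll": 0}
  ]
}}

```text
time: 12.9
tool_pos: [492.8, 345.4, -13.4]
tcp_rot: [3.141, -0.0, 1.089]
contact_force: [0.2, 1.3, -0.6]
grip_width: 29.3
```

```bash
python3 - <<'E'
from h import *
s=cam("scene");crop(s,160,130,230,200,8,"s18.png")
o=bot.get_obs();print(o["time"],o["tool_pos"],o["tcp_rot"],o["contact_force"],o["grip_width"])
E
```

```text
12.95 [492.82246594 345.41908644 -13.44809486] [ 3.14123759e+00 -2.20513330e-04  1.08911847e+00] [ 2.16636298 -0.7582141  -0.18306823] 29.129314829319767
```

View pics/s18.png

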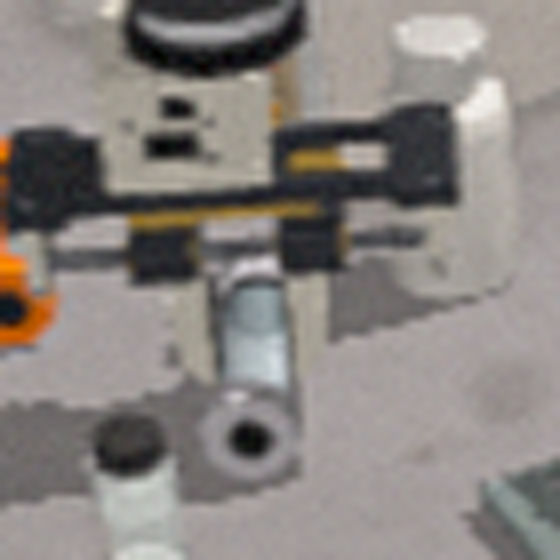

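Call:
{"op": "arm_command", "data": {
  "targets": [
    {"x": 0,"y": 0,"z": 0.5,"roll": 0},
    {"x": 0,"y": 0,"z": 2,"roll": 0},
    {"x": 0,"y": 0,"z": 5,"roll": 0},
    {"x": 0,"y": 0,"z": 8,"roll": 0},
    {"x": 0,"y": 0,"z": 10.5,"roll": 0},
    {"x": 0,"y": 0,"z": 10.5,"roll": 0}
  ]
}}

```text
time: 13.45
tool_pos: [495.3, 347.0, 97.3]
tcp_rot: [3.136, -0.008, 1.089]
contact_force: [0.6, 0.2, -0.6]
grip_width: 29.1
```

```bash
python3 - <<'E'
from h import *
s=cam("scene");t=cam("top")
p=np.array([608.8,39.5]);th=-.064
M=np.array([[np.cos(th),-np.sin(th)],[np.sin(th),np.cos(th)]])
W=lambda x,y,z:np.array([*(M@[x,y]+p),z])
for (c,u0,v0,u1,v1,sc,f) in ((t,225,150,320,215,8,"t19.png"),(s,215,155,320,255,7,"s19.png")):
    im=cv2.resize(c["img"][v0:v1,u0:u1],None,fx=sc,fy=sc,interpolation=cv2.INTER_CUBIC)
    for a,b in(((3,-165,33),(3,112,33)),((37,-165,33),(37,112,33)),((20,-165,16),(20,112,16)),((56,-172,12),(56,172,12)),((-90,-172,12),(-90,172,12))):
        A,B=[tuple(int(v) for v in ((proj(c,W(*q))+.5-[u0,v0])*sc)) for q in(a,b)]
        cv2.line(im,A,B,(0,0,255),1)
    cv2.imwrite("pics/"+f,im)
o=bot.get_obs();print(o["time"],o["tool_pos"],o["grip_width"],o["contact_force"])
crop(s,150,90,230,190,6,"s20.png")
E
```

```text
13.55 [492.80810661 345.57962066  92.37694352] 29.022002752808806 [-0.42969725 -0.18487587 -2.67007554]
```

View pics/s19.png

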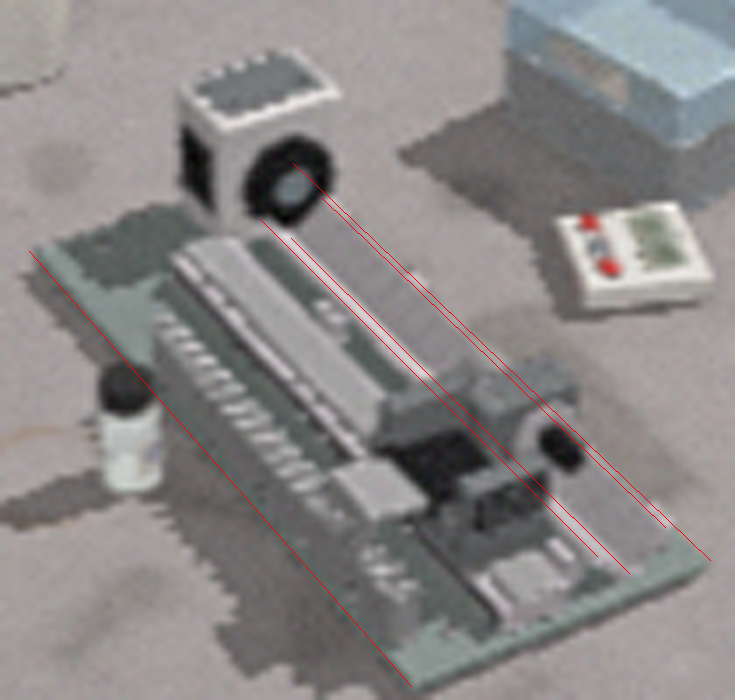

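View pics/t19.png

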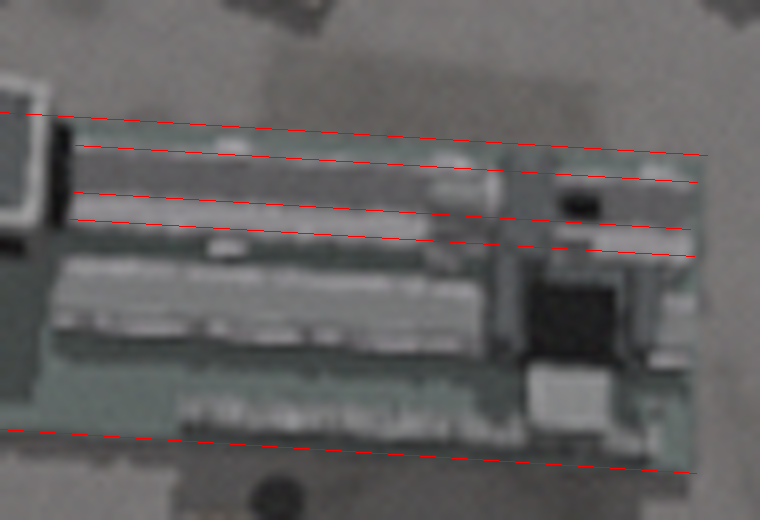

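View pics/s20.png

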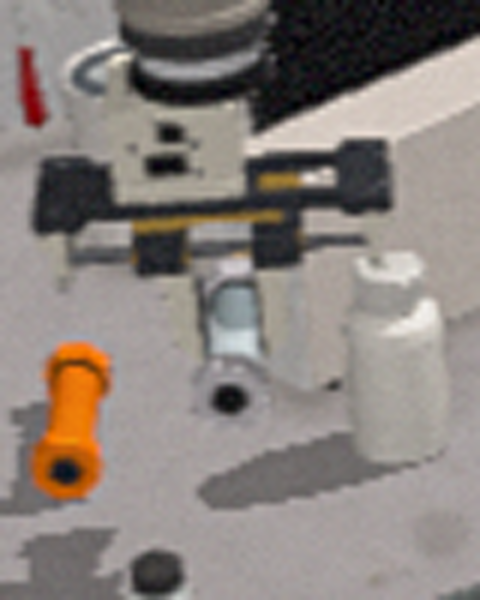

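Call:
{"op": "arm_command", "data": {
  "targets": [
    {"x": 1.7,"y": -3.4,"z": 0.5,"roll": 0.06},
    {"x": 3.4,"y": -6.8,"z": 0.5,"roll": 0.12},
    {"x": 5.1,"y": -10.2,"z": 0.5,"roll": 0.18},
    {"x": 6.8,"y": -13.6,"z": 0.5,"roll": 0.24},
    {"x": 8.5,"y": -17,"z": 0.5,"roll": 0.3},
    {"x": 10.2,"y": -20.2,"z": 0.5,"roll": 0.36},
    {"x": 12,"y": -23.6,"z": 0.5,"roll": 0.418},
    {"x": 13.8,"y": -27,"z": 0.5,"roll": 0.418}
  ]
}}

```text
time: 14.22
tool_pos: [629.8, 73.7, 94.2]
tcp_rot: [-3.137, 0.0, 1.51]
contact_force: [0.6, 0.7, -1.3]
grip_width: 29.6
```

Call:
{"op": "arm_command", "data": {
  "targets": [
    {"x": 0,"y": 0,"z": 0,"roll": 0},
    {"x": 0,"y": 0,"z": 0,"roll": 0},
    {"x": 0,"y": 0,"z": 0,"roll": 0}
  ]
}}

```text
time: 14.47
tool_pos: [629.3, 75.6, 94.6]
tcp_rot: [-3.138, -0.0, 1.506]
contact_force: [-0.8, -0.5, -2.1]
grip_width: 29.3
```

```bash
python3 - <<'E'
from h import *
s=cam("scene");t=cam("top");crop(s,215,100,315,230,5,"s21.png");crop(t,205,140,325,220,6,"t21.png")
o=bot.get_obs();print(o["time"],o["tool_pos"],o["tcp_rot"],o["grip_width"],o["contact_force"])
E
```

```text
14.5667 [629.43113549  76.78136316  95.51443547] [-3.13932954e+00 -1.74560750e-04  1.50848475e+00] 29.092127534628695 [ 0.34682999  0.19369774 -2.51395725]
```

View pics/s21.png

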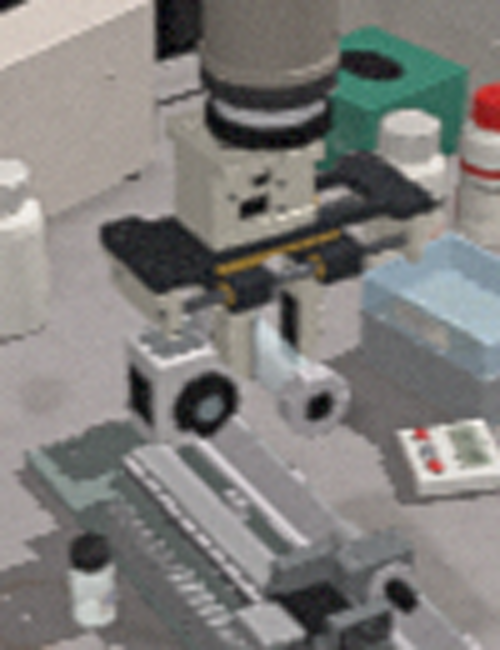

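View pics/t21.png

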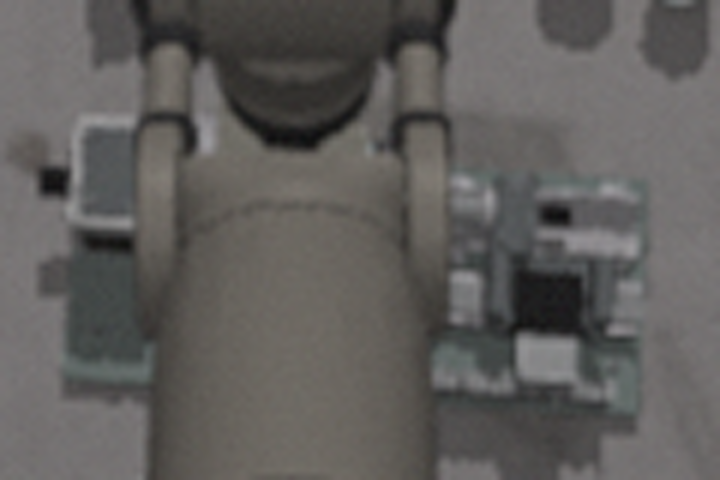

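```bash
python3 - <<'E'
from h import *
s=cam("scene")
p=np.array([608.8,39.5]);th=-.064
M=np.array([[np.cos(th),-np.sin(th)],[np.sin(th),np.cos(th)]])
o,d=ray(s,215+318/5-.5,100+405/5-.5)
ob=M.T@(o[:2]-p);db=M.T@d[:2]
for X in (16,20,24):
    k=(X-ob[0])/db[0];print(X,"y,z",ob[1]+k*db[1],o[2]+k*d[2])
for z in(125,130,135):
    k=(z-o[2])/d[2];print(z,"bench x,y",ob+k*db)
print(M.T@(bot.get_obs()["tool_pos"][:2]-p))
E
```

```text
16 y,z -26.416220110122026 131.0652204854939
20 y,z -20.304146620341157 126.06772659596322
24 y,z -14.192073130560516 121.07023270643265
125 bench x,y [ 20.85460963 -18.99828741]
130 bench x,y [ 16.85260373 -25.11342594]
135 bench x,y [ 12.85059784 -31.22856448]
[18.43620985 38.66851253]
```

Call:
{"op": "arm_command", "data": {
  "targets": [
    {"x": 0.15,"y": -0.1,"z": -2.5,"roll": 0},
    {"x": 0.15,"y": -0.1,"z": -5,"roll": 0},
    {"x": 0.15,"y": -0.1,"z": -7,"roll": 0},
    {"x": 0.15,"y": -0.1,"z": -7.8,"roll": 0},
    {"x": 0.15,"y": -0.1,"z": -7.8,"roll": 0},
    {"x": 0.15,"y": -0.1,"z": -7.8,"roll": 0}
  ]
}}

```text
time: 15.12
tool_pos: [632.2, 75.2, 19.0]
tcp_rot: [3.141, -0.0, 1.508]
contact_force: [2.0, -0.9, -0.7]
grip_width: 29.4
```

```bash
python3 - <<'E'
from h import *
s=cam("scene");t=cam("top");crop(s,230,150,300,230,8,"s22.png")
o=bot.get_obs();print(o["time"],o["tool_pos"],o["tcp_rot"],o["grip_width"],o["contact_force"])
E
```

```text
15.2167 [633.20213376  74.83915388  20.17387529] [ 3.13868854e+00 -1.81291575e-04  1.50770919e+00] 29.07288743200645 [ 0.54631101 -0.18900314 -1.34364425]
```

View pics/s22.png

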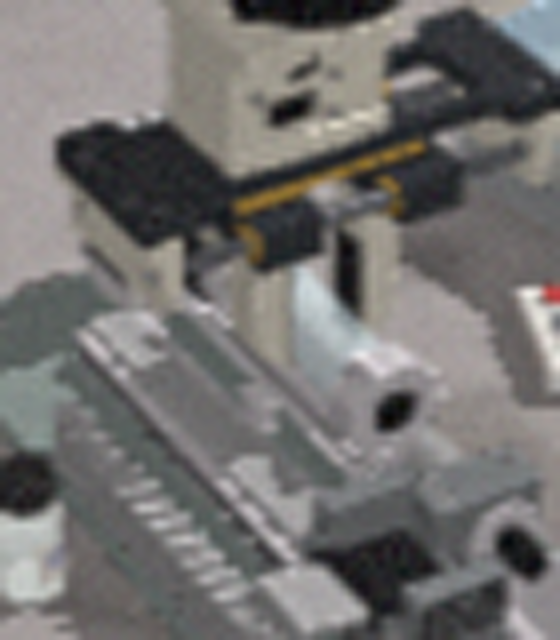

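Call:
{"op": "arm_command", "data": {
  "targets": [
    {"x": -0.15,"y": 0,"z": -0.3,"roll": 0},
    {"x": -0.15,"y": 0,"z": -0.6,"roll": 0},
    {"x": -0.15,"y": 0,"z": -0.8,"roll": 0},
    {"x": -0.15,"y": 0,"z": -0.8,"roll": 0}
  ]
}}

```text
time: 15.55
tool_pos: [631.1, 74.3, 11.2]
tcp_rot: [3.14, 0.0, 1.508]
contact_force: [-0.8, -0.3, 2.5]
grip_width: 29.0
```

Call:
{"op": "arm_command", "data": {
  "targets": [
    {"x": 0,"y": 0,"z": -0.1,"roll": 0},
    {"x": 0,"y": 0,"z": -0.1,"roll": 0}
  ]
}}

```text
time: 15.72
tool_pos: [631.3, 74.2, 11.0]
tcp_rot: [3.14, 0.0, 1.508]
contact_force: [-3.0, -1.2, 8.0]
grip_width: 29.0
```

```bash
python3 - <<'E'
from h import *
s=cam("scene");t=cam("top");crop(s,240,160,300,230,10,"s23.png")
o=bot.get_obs();print(o["time"],o["tool_pos"],o["tcp_rot"],o["grip_width"],o["contact_force"])
E
```

```text
15.8167 [631.24889917  74.20981606  11.04225072] [3.13965012e+00 3.34332669e-04 1.50774239e+00] 29.094277289449682 [-2.38918879 -1.35996613  7.44552024]
```

View pics/s23.png

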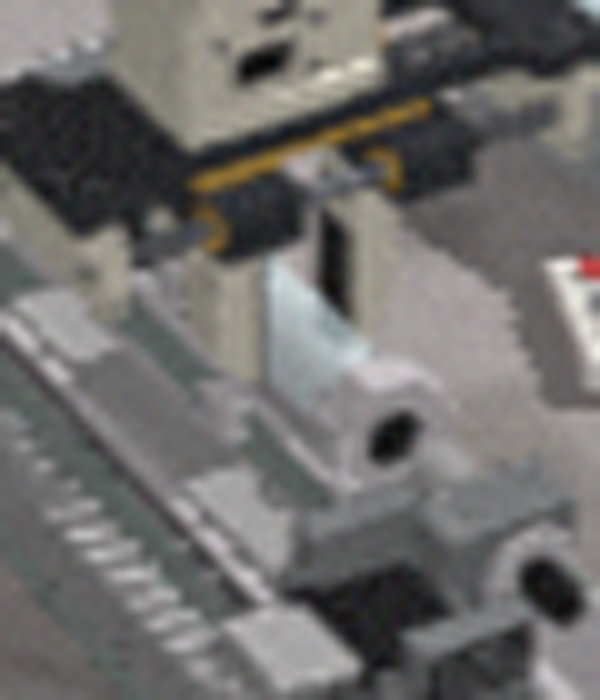

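Call:
{"op": "arm_command", "data": {
  "targets": [
    {"x": 0,"y": 0,"z": 0.1,"roll": 0},
    {"x": 0,"y": 0,"z": 0.1,"roll": 0},
    {"x": 0,"y": 0,"z": 0.1,"roll": 0},
    {"x": 0,"y": 0,"z": 0.1,"roll": 0},
    {"x": 0,"y": 0,"z": 0.1,"roll": 0},
    {"x": 0,"y": 0,"z": 0.1,"roll": 0}
  ],
  "fingers": 0.5
}}

```text
time: 16.32
tool_pos: [630.5, 74.4, 10.3]
tcp_rot: [-3.141, 0.0, 1.507]
contact_force: [-0.7, -0.4, 0.5]
grip_width: 45.8
```

Call:
{"op": "arm_command", "data": {
  "targets": [
    {"x": 0,"y": 0,"z": 1,"roll": 0},
    {"x": 0,"y": 0,"z": 3,"roll": 0},
    {"x": 0,"y": 0,"z": 6,"roll": 0},
    {"x": 0,"y": 0,"z": 9,"roll": 0},
    {"x": -2,"y": -3,"z": 10,"roll": 0.12},
    {"x": -4,"y": -6,"z": 10,"roll": 0.24},
    {"x": -5,"y": -9,"z": 10,"roll": 0.36},
    {"x": -5,"y": -12,"z": 10,"roll": 0.48}
  ]
}}

```text
time: 16.98
tool_pos: [578.7, -46.2, 111.9]
tcp_rot: [-3.142, -0.0, 1.994]
contact_force: [1.2, 0.4, 0.1]
grip_width: 45.7
```

```bash
python3 - <<'E'
from h import *
s=cam("scene");t=cam("top");crop(s,215,140,320,250,6,"s24.png")
o=bot.get_obs();print(o["time"],o["tool_pos"],o["tcp_rot"],o["grip_width"],o["contact_force"])
E
```

```text
17.0833 [580.64620878 -49.648777   111.75548807] [3.14063756e+00 2.19776570e-03 1.98737279e+00] 45.60510849529857 [0.27488402 0.57987589 0.14239908]
```

View pics/s24.png

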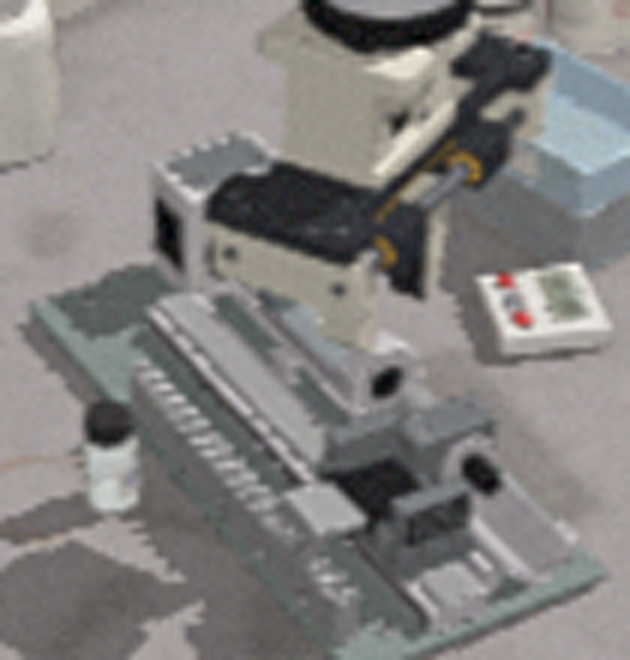

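Call:
{"op": "arm_command", "data": {
  "targets": [
    {"x": -0.5,"y": -1.5,"z": 0,"roll": 0.12},
    {"x": -0.5,"y": -1.5,"z": 0,"roll": 0.24},
    {"x": -0.5,"y": -1.5,"z": 0,"roll": 0.36},
    {"x": -0.5,"y": -1.5,"z": 0,"roll": 0.48},
    {"x": -0.5,"y": -1.5,"z": 0,"roll": 0.6},
    {"x": -0.5,"y": -1.5,"z": 0,"roll": 0.72},
    {"x": -0.5,"y": -1.5,"z": 0,"roll": 0.84},
    {"x": -0.5,"y": -1.5,"z": 0,"roll": 0.96}
  ],
  "fingers": 0
}}

```text
time: 17.75
tool_pos: [575.9, -59.8, 111.1]
tcp_rot: [3.141, 0.001, 2.952]
contact_force: [0.6, 0.0, 0.2]
grip_width: 1.1
```

Call:
{"op": "arm_command", "data": {
  "targets": [
    {"x": 0,"y": 0,"z": 0,"roll": 0.12},
    {"x": 0,"y": 0,"z": 0,"roll": 0.13},
    {"x": 0,"y": 0,"z": 0,"roll": 0.13},
    {"x": 0,"y": 0,"z": 0,"roll": 0.13}
  ]
}}

```text
time: 18.08
tool_pos: [575.8, -60.2, 110.7]
tcp_rot: [3.141, 0.0, 3.073]
contact_force: [0.4, -0.2, -0.5]
grip_width: 0.2
```

```bash
python3 - <<'E'
from h import *
o=bot.get_obs();print(o["time"],o["tool_pos"],o["tcp_rot"],o["grip_width"],o["contact_force"])
E
```

```text
18.0833 [575.7809574  -60.19344369 110.73168371] [3.14139623e+00 2.86672356e-04 3.07334269e+00] 0.19942488428573069 [ 0.43279063 -0.20677647 -0.46502935]
```

Call:
{"op": "arm_command", "data": {
  "targets": [
    {"x": -0.15,"y": -0.5,"z": -3,"roll": 0},
    {"x": -0.15,"y": -0.5,"z": -5.5,"roll": 0},
    {"x": -0.15,"y": -0.5,"z": -5.9,"roll": 0},
    {"x": -0.15,"y": -0.5,"z": -5.9,"roll": 0},
    {"x": -0.15,"y": -0.5,"z": -5.9,"roll": 0}
  ]
}}

```text
time: 18.5
tool_pos: [574.7, -65.6, 52.3]
tcp_rot: [-3.142, 0.001, 3.076]
contact_force: [0.9, 0.0, 0.7]
grip_width: 0.8
```

```bash
python3 - <<'E'
from h import *
s=cam("scene");t=cam("top");crop(s,245,170,310,240,9,"s25.png")
o=bot.get_obs();print(o["time"],o["tool_pos"],o["tcp_rot"],o["grip_width"],o["contact_force"])
E
```

```text
18.6 [575.32375528 -65.73299994  53.14273269] [-3.14119411e+00  2.85692673e-03  3.07650682e+00] 0.5833930213962379 [-0.2703471  -0.19682375  0.30605467]
```

View pics/s25.png

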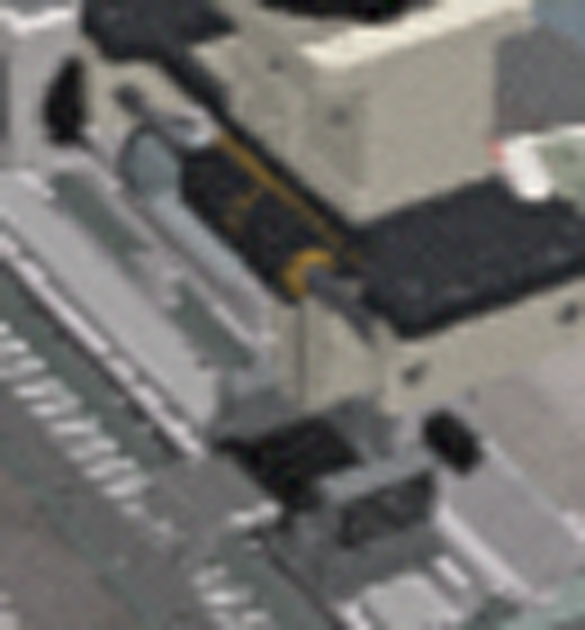

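Call:
{"op": "arm_command", "data": {
  "targets": [
    {"x": 0,"y": 0,"z": -0.5,"roll": 0},
    {"x": 0,"y": 0,"z": -1,"roll": 0},
    {"x": 0,"y": 0,"z": -1.5,"roll": 0},
    {"x": 0,"y": 0,"z": -1.5,"roll": 0}
  ]
}}

```text
time: 18.93
tool_pos: [573.4, -65.4, 35.4]
tcp_rot: [3.141, -0.002, 3.077]
contact_force: [-0.2, -0.2, -0.3]
grip_width: 0.6
```

Call:
{"op": "arm_command", "data": {
  "targets": [
    {"x": 0,"y": 0,"z": -0.3,"roll": 0},
    {"x": 0,"y": 0,"z": -0.6,"roll": 0},
    {"x": 0,"y": 0,"z": -0.6,"roll": 0}
  ]
}}

```text
time: 19.18
tool_pos: [574.4, -65.6, 30.5]
tcp_rot: [3.142, 0.0, 3.077]
contact_force: [-0.6, -0.9, 5.2]
grip_width: 0.6
```

Call:
{"op": "arm_command", "data": {
  "targets": [
    {"x": 0,"y": 0,"z": -0.3,"roll": 0},
    {"x": 0.03,"y": 0.4,"z": -0.4,"roll": 0},
    {"x": 0.06,"y": 0.9,"z": -0.4,"roll": 0},
    {"x": 0.1,"y": 1.5,"z": -0.4,"roll": 0},
    {"x": 0.14,"y": 2.1,"z": -0.4,"roll": 0},
    {"x": 0.17,"y": 2.7,"z": -0.4,"roll": 0},
    {"x": 0.2,"y": 3.3,"z": -0.4,"roll": 0},
    {"x": 0.2,"y": 3.3,"z": -0.4,"roll": 0}
  ]
}}

```text
time: 19.85
tool_pos: [576.9, -32.3, 28.8]
tcp_rot: [-3.141, 0.002, 3.078]
contact_force: [-3.6, 0.7, 15.4]
grip_width: 0.2
```

```bash
python3 - <<'E'
from h import *
s=cam("scene");crop(s,225,150,315,245,7,"s26.png")
o=bot.get_obs();print(o["time"],o["tool_pos"],o["tcp_rot"],o["grip_width"],o["contact_force"])
E
```

```text
19.9 [576.86190663 -32.40008561  28.73672334] [-3.14127786e+00  2.38206082e-03  3.07763431e+00] 0.38773477851434585 [-4.61919655  0.52031624 15.75331838]
```

View pics/s26.png

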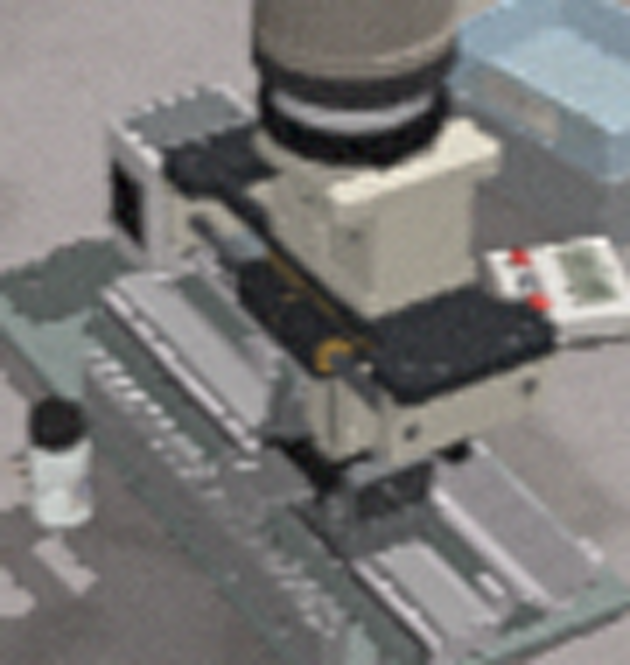

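Call:
{"op": "arm_command", "data": {
  "targets": [
    {"x": 0.03,"y": 0.4,"z": 0,"roll": 0},
    {"x": 0.06,"y": 0.8,"z": 0,"roll": 0},
    {"x": 0.08,"y": 1.2,"z": 0,"roll": 0},
    {"x": 0.08,"y": 1.2,"z": 0,"roll": 0}
  ]
}}

```text
time: 20.23
tool_pos: [577.7, -21.4, 28.8]
tcp_rot: [-3.14, 0.002, 3.078]
contact_force: [-5.1, -4.9, 14.9]
grip_width: 0.6
```

Call:
{"op": "arm_command", "data": {
  "targets": [
    {"x": 0.03,"y": 0.4,"z": 0,"roll": 0},
    {"x": 0.05,"y": 0.7,"z": 0,"roll": 0},
    {"x": 0.05,"y": 0.7,"z": 0,"roll": 0}
  ]
}}

```text
time: 20.48
tool_pos: [578.4, -14.9, 28.7]
tcp_rot: [-3.139, 0.003, 3.078]
contact_force: [-3.8, -5.3, 14.8]
grip_width: 0.1
```

Call:
{"op": "arm_command", "data": {
  "targets": [
    {"x": 0.03,"y": 0.3,"z": 0,"roll": 0},
    {"x": 0.04,"y": 0.5,"z": 0,"roll": 0},
    {"x": 0.04,"y": 0.5,"z": 0,"roll": 0}
  ]
}}

```text
time: 20.73
tool_pos: [579.7, -10.2, 28.7]
tcp_rot: [-3.139, 0.005, 3.078]
contact_force: [-1.0, -5.6, 12.0]
grip_width: 0.3
```

Call:
{"op": "arm_command", "data": {
  "targets": [
    {"x": 0.02,"y": 0.3,"z": 0,"roll": 0},
    {"x": 0.02,"y": 0.3,"z": 0,"roll": 0}
  ]
}}

```text
time: 20.9
tool_pos: [579.9, -7.4, 28.7]
tcp_rot: [-3.139, 0.005, 3.077]
contact_force: [-1.7, -6.8, 12.3]
grip_width: 0.7
```

```bash
python3 - <<'E'
from h import *
s=cam("scene");crop(s,225,150,315,245,7,"s27.png")
o=bot.get_obs();print(o["time"],o["tool_pos"],o["tcp_rot"],o["grip_width"],o["contact_force"])
E
```

```text
20.95 [579.86875426  -7.41356026  28.71703937] [-3.13901045  0.00475073  3.07743784] 0.4359941458350466 [-0.39848753 -5.97065519 11.18492458]
```

View pics/s27.png

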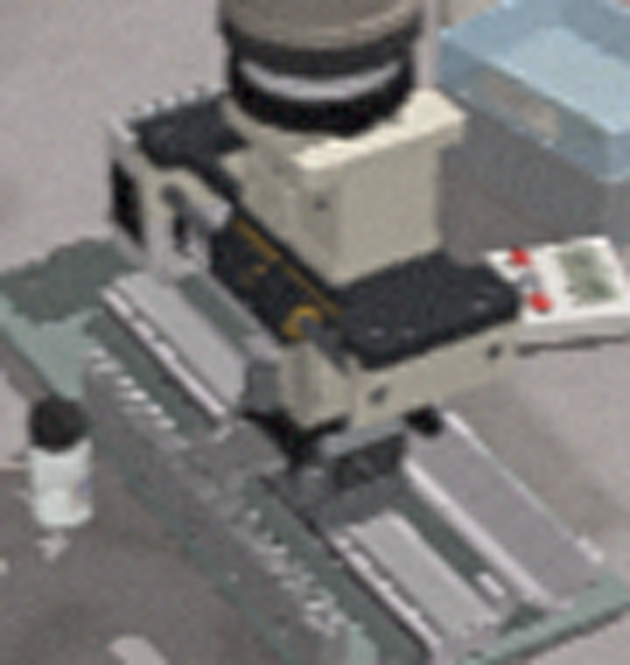

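Call:
{"op": "arm_command", "data": {
  "targets": [
    {"x": 0.01,"y": 0.2,"z": -0.1,"roll": 0},
    {"x": 0.01,"y": 0.3,"z": -0.1,"roll": 0}
  ]
}}

```text
time: 21.12
tool_pos: [580.2, -4.9, 28.4]
tcp_rot: [-3.138, 0.005, 3.077]
contact_force: [-2.7, -8.6, 17.3]
grip_width: 0.5
```

Call:
{"op": "arm_command", "data": {
  "targets": [
    {"x": 0.01,"y": 0.2,"z": 0,"roll": 0},
    {"x": 0.01,"y": 0.2,"z": 0,"roll": 0}
  ]
}}

```text
time: 21.28
tool_pos: [580.3, -2.9, 28.4]
tcp_rot: [-3.138, 0.005, 3.078]
contact_force: [-2.7, -8.2, 17.8]
grip_width: 0.5
```

Call:
{"op": "arm_command", "data": {
  "targets": [
    {"x": 0.01,"y": 0.2,"z": 0,"roll": 0},
    {"x": 0.01,"y": 0.2,"z": 0,"roll": 0}
  ]
}}

```text
time: 21.45
tool_pos: [580.3, -2.9, 28.4]
tcp_rot: [-3.135, 0.005, 3.078]
contact_force: [-3.6, -16.3, 16.6]
grip_width: 0.6
```

Call:
{"op": "arm_command", "data": {
  "targets": [
    {"x": 0,"y": -0.2,"z": 0,"roll": 0},
    {"x": 0,"y": -0.2,"z": 0.4,"roll": 0},
    {"x": 0,"y": -0.2,"z": 1.0,"roll": 0},
    {"x": 0,"y": -0.3,"z": 1.6,"roll": 0},
    {"x": 0,"y": -0.6,"z": 2,"roll": 0},
    {"x": 0,"y": -0.6,"z": 4,"roll": 0},
    {"x": 0,"y": -0.6,"z": 7,"roll": 0},
    {"x": 0,"y": -0.6,"z": 10,"roll": 0}
  ]
}}

```text
time: 22.12
tool_pos: [577.5, -4.2, 125.7]
tcp_rot: [3.141, -0.003, 3.077]
contact_force: [0.4, -0.5, -0.1]
grip_width: 0.3
```

Call:
{"op": "arm_command", "data": {
  "targets": [
    {"x": -2,"y": 3,"z": 2,"roll": 0},
    {"x": -5,"y": 6,"z": 3,"roll": 0},
    {"x": -8,"y": 9,"z": 3,"roll": 0},
    {"x": -10,"y": 12,"z": 3,"roll": 0},
    {"x": -10,"y": 15,"z": 3,"roll": 0},
    {"x": -10,"y": 18,"z": 3,"roll": 0},
    {"x": -10,"y": 22,"z": 3,"roll": 0},
    {"x": -10,"y": 26,"z": 3,"roll": 0}
  ]
}}

```text
time: 22.78
tool_pos: [477.8, 257.1, 155.9]
tcp_rot: [3.141, 0.0, 3.076]
contact_force: [0.6, -0.3, 0.2]
grip_width: 0.9
```

```bash
python3 - <<'E'
from h import *
s=cam("scene");t=cam("top");crop(s,225,150,315,245,7,"s28.png");crop(t,205,150,325,220,6,"t28.png")
o=bot.get_obs();print(o["time"],o["tool_pos"],o["tcp_rot"],o["grip_width"],o["contact_force"])
E
```

```text
22.8833 [477.43907129 260.76443755 155.56603491] [3.13893412e+00 2.15684852e-04 3.08257704e+00] 0.22670170370651288 [-0.09794006 -0.56488086 -1.03702524]
```

View pics/s28.png

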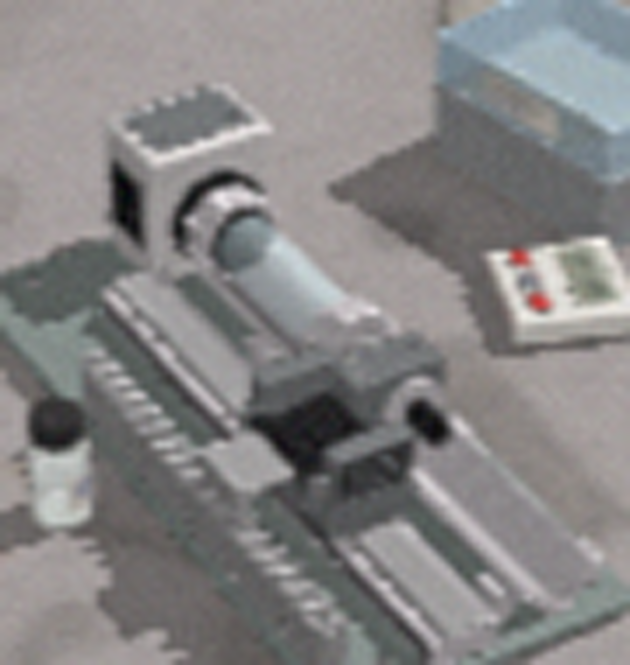

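View pics/t28.png

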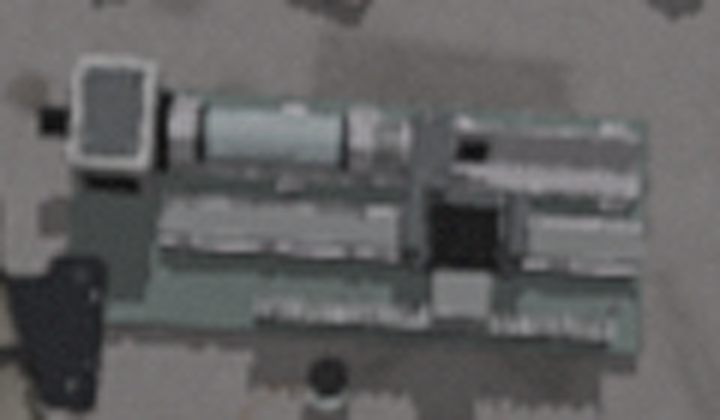

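```bash
python3 - <<'E'
from h import *
t=cam("top");s=cam("scene")
p=np.array([608.8,39.5]);th=-.064
M=np.array([[np.cos(th),-np.sin(th)],[np.sin(th),np.cos(th)]])
B=lambda u,v,z:(M.T@(onz(t,205+u/6-.5,150+v/6-.5,z)[:2]-p)).round(1)
print("tab",B(467,237,61),"cheeks",[B(u,225,74) for u in(403,427,502,525)])
print("cell caps ends z55",B(172,130,55),B(377,140,55),"glass rings",B(203,132,50),B(342,140,50),"nose/arm",B(410,140,60))
W=lambda x,y,z:np.array([*(M@[x,y]+p),z])
print("expected port face px",[((proj(t,W(20,y,64.3))+.5-[205,150])*6).round() for y in(112,-8,52)])
crop(s,250,190,295,230,14,"s29.png");crop(t,262,175,300,205,16,"t29.png")
E
```

```text
tab [-36.5 -62.6] cheeks [array([-34.7, -25.1]), array([-33.9, -38.8]), array([-31.2, -81.5]), array([-30.4, -94.6])]
cell caps ends z55 [ 18.1 112. ] [19.5 -7.7] glass rings [19.4 94.2] [19.6 12.6] nose/arm [ 19.3 -26.8]
expected port face px [array([171., 123.]), array([378., 135.]), array([275., 129.])]
```

View pics/s29.png

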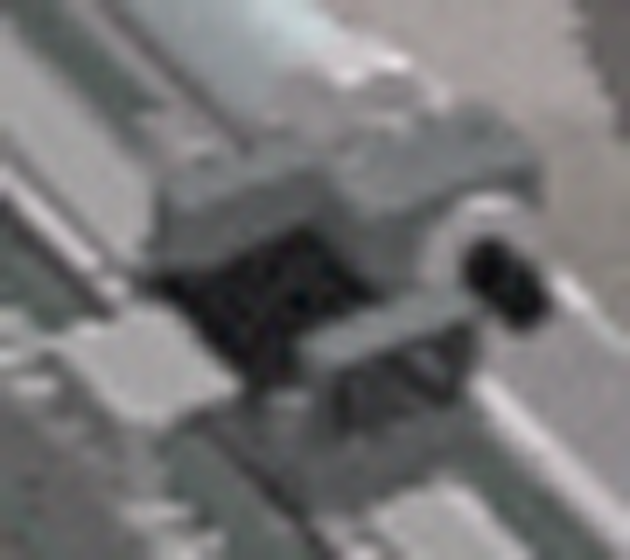

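View pics/t29.png

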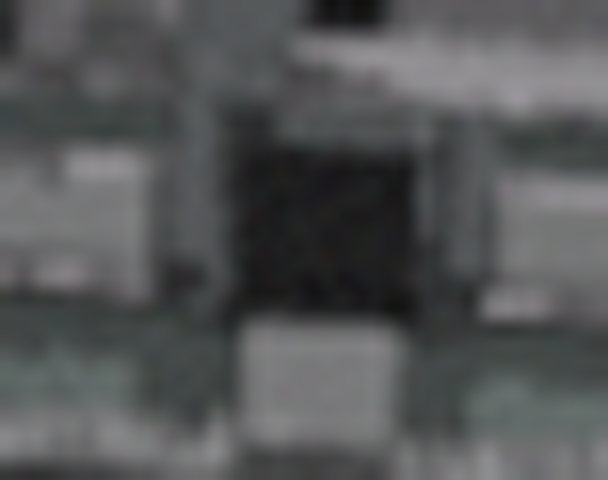

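Call:
{"op": "arm_command", "data": {
  "targets": [
    {"x": 0,"y": 0,"z": 2,"roll": 0},
    {"x": 0,"y": 0,"z": 3,"roll": 0},
    {"x": 0,"y": 0,"z": 3,"roll": 0},
    {"x": 0,"y": 0,"z": 3,"roll": 0},
    {"x": 0,"y": 0,"z": 3,"roll": 0},
    {"x": 0,"y": 0,"z": 3,"roll": 0}
  ]
}}

```text
time: 23.48
tool_pos: [478.0, 254.8, 184.8]
tcp_rot: [-3.141, -0.001, 3.076]
contact_force: [-0.6, 0.1, -0.4]
grip_width: 0.2
```

```bash
python3 - <<'E'
from h import *
s=cam("scene");a=cv2.imread("pics/s28.png")
crop(s,225,150,315,245,7,"s30.png");b=cv2.imread("pics/s30.png")
d=cv2.absdiff(cv2.GaussianBlur(a,(9,9),0),cv2.GaussianBlur(b,(9,9),0))
print("diff head/cell region",d[150:560,170:560].max(),d[150:560,170:560].mean())
cv2.imwrite("pics/full_end.png",s["img"]);i=cv2.imread("pics/scene0.png")
m=cv2.absdiff(i,s["img"]).max(2)>40
print("short cell, vial0, vial1 change px",m[285:320,308:345].sum(),m[203:230,226:241].sum(),m[278:305,268:283].sum())
E
```

```text
diff head/cell region 15 1.937479674796748
short cell, vial0, vial1 change px 0 15 0
```

View pics/full_end.png

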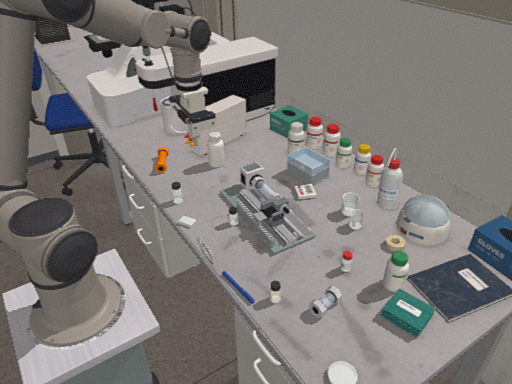

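```bash
python3 - <<'E'
from plant import bot
print(bot.close_job())
E
```

```text
the job is handed in; nothing more can be done
None
```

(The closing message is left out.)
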